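# Clip the staining baskets to drain

### The job

Hang the two slide-staining baskets up to drain: clip each basket's ring onto the snap hook of its own colour, pushing it in through the sprung gate so that the gate snaps shut behind it and the basket hangs freely from the nose of the hook. Keep the baskets upright so that no slide falls out, let go of them, and do not knock or shift the bottle, the tip box or the beaker.

Things in the scene. Friction and masses are not known exactly. Their poses are not given: they have to be found in the camera images.
- stand: Fixed white draining stand: steel drip tray 320 mm wide (y), x -38 to +112 mm, rim 14 mm high; upright back panel, front face at x +112 mm; hood above. Origin on the bench under the middle between the two gates; -x is the open front, z up. The level snap hooks lie at y +85 and -85 mm, 170 mm above the bench; either colour may be on either side.
- stand_hood (a point): Middle of the lower front edge of the stand's hood: 335 mm above the bench, stand frame x +40 mm. The hood is 320 mm wide (y), 10 mm thick and reaches from here back to the panel, so it covers the inner part of the hooks: a gripper must lean its body back toward the stand's -x by about 25 to 45 degrees to work beneath it.
- hook_blue: Fixed level steel snap hook with blue gate and flange. Axes as the stand's. Origin on the nose bar's axis in the plane of the shut gate, 170 mm above the bench. Nose bar 8 mm thick, at y 0, from its free ball end (10 mm thick) at x -10 to x +55 mm; a round bend (inside at x +76) leads to the shank, 8 mm thick, at y +50, back to x 0. Gate across the front from shank to nose.
- hook_blue_seat (a point): Point on the blue hook's nose axis 55 mm inside the gate plane: where the ring may be set down. The ring goes round the nose bar: one side of it passes through the gate, between nose and shank, the other side passes outside the nose (hook frame -y). Ring wire close beside the nose passes the gate's end soonest.
- hook_blue_gate (a joint): The blue sprung gate: bar 7 mm thick, 45 mm long, on an upright hinge at the shank's front end (hook x 0, y +50 mm). 0 rad = shut, its end 5 mm from the nose axis; grows to 1.25 rad as it is pushed inward (+x); a light spring (1 N at first, about 3 N wide open) shuts it. A wire pushed in beside the nose slips past its end about 40 mm inside; then it snaps shut behind the wire.
- hook_yellow: Fixed level steel snap hook with yellow gate and flange. Axes as the stand's. Origin on the nose bar's axis in the plane of the shut gate, 170 mm above the bench. Nose bar 8 mm thick, at y 0, from its free ball end (10 mm thick) at x -10 to x +55 mm; a round bend (inside at x +76) leads to the shank, 8 mm thick, at y +50, back to x 0. Gate across the front from shank to nose.
- hook_yellow_seat (a point): Point on the yellow hook's nose axis 55 mm inside the gate plane: where the ring may be set down. The ring goes round the nose bar: one side of it passes through the gate, between nose and shank, the other side passes outside the nose (hook frame -y). Ring wire close beside the nose passes the gate's end soonest.
- hook_yellow_gate (a joint): The yellow sprung gate: bar 7 mm thick, 45 mm long, on an upright hinge at the shank's front end (hook x 0, y +50 mm). 0 rad = shut, its end 5 mm from the nose axis; grows to 1.25 rad as it is pushed inward (+x); a light spring (1 N at first, about 3 N wide open) shuts it. A wire pushed in beside the nose slips past its end about 40 mm inside; then it snaps shut behind the wire.
- basket_blue: Loose slide-staining basket, about 160 g: white tray 56 x 84 x 34 mm (x, y, z) with glass slides, a wire arch over it, on top an upright steel ring and above that a blue grip tab; 187 mm tall. Origin at the centre of the underside, z up, x along the ring's axis. Turned half round about z it is the same.
- basket_blue_ring (a point): Centre of the blue basket's ring, 105 mm above its underside. The ring lies in the basket's y-z plane: wire 7 mm thick, inner diameter 47, outer 61 mm. Hung at rest it is about 19 mm below the nose axis.
- basket_blue_grip (a point): Middle of the blue grip tab, 164 mm above the basket's underside, 59 mm above the ring's centre. The tab is 24 mm wide (x), 8 mm thick (y), from 134 to 187 mm high; pinch it across its thickness (y); the gripper may lean about y as it likes.
- basket_yellow: Loose slide-staining basket, about 160 g: white tray 56 x 84 x 34 mm (x, y, z) with glass slides, a wire arch over it, on top an upright steel ring and above that a yellow grip tab; 187 mm tall. Origin at the centre of the underside, z up, x along the ring's axis. Turned half round about z it is the same.
- basket_yellow_ring (a point): Centre of the yellow basket's ring, 105 mm above its underside. The ring lies in the basket's y-z plane: wire 7 mm thick, inner diameter 47, outer 61 mm. Hung at rest it is about 19 mm below the nose axis.
- basket_yellow_grip (a point): Middle of the yellow grip tab, 164 mm above the basket's underside, 59 mm above the ring's centre. The tab is 24 mm wide (x), 8 mm thick (y), from 134 to 187 mm high; pinch it across its thickness (y); the gripper may lean about y as it likes.
- dropper_bottle: Bystander: brown dropper bottle, 36 mm across, 108 mm tall, standing just in front of the stand's tray between the two lanes to the hooks (the lanes are 170 mm apart). Origin at the centre of its underside.
- tip_case: Bystander: tip box with yellow lid, 66 x 102 x 71 mm (its x, y, z), on the bench between the baskets. Origin at the centre of its underside.
- beaker_small: Bystander: small clear beaker, 46 mm across, 60 mm tall, beside the stand. Origin at the centre of its underside.
Not all that is in view belongs to the job. Leave any pink look-alike of the basket_yellow alone. What is shaped like the basket_blue but red is not meant.

How it is judged:
By the outcome, as a careful person would: the job done as asked, in the order asked, and still so for the second after the job is handed in, with the robot touching nothing.
It also fails if it takes over 72 s, if anything falls off the work surface, if the arm or the gripper's body presses on something with over 40 N, if the wrist force passes 120 N, or if a joint passes its speed limit or range.

### The arm

A 7-joint arm with a two-finger parallel gripper is mounted at the origin on a cart in front of the work surface, level with it; the furniture and walls round the work are solid. World frame = base frame: x ahead of the robot, y to its left, z up, the work surface at z = 0. Lengths are in m, angles in degrees, forces in N, time in s.
With the tool pointing down it reaches from about 0.425 to 0.825 m from the base axis. Payload 3.6 kg.
Tool frame: the origin (TCP) lies midway between the tips of the shut fingers; the grasp point (between the pads) lies 19 mm behind it (env.tcp_to_grasp is the distance from the TCP to the grasp point, in m); z points along the fingers, y is the line along which they close (so a half turn about z gives the same grasp; the last joint's range is limited). The gripper opens to 93 mm and grips with 3 to 60 N. Pads are 15 mm wide; open, the fingers measure 128 mm over their backs; the gripper's body (75 mm by 188 mm) begins 65 mm behind the grasp point.
Start: joints at [-70.617, 35.231, -0.722, 81.555, 0.464, 63.22, -2.315], TCP at [0.232, 0.607, 0.219] pointing down, gripper open.
Joint ranges: [-178.69, 178.69], [-17.37, 117.87], [-77.05, 75.6], [15.02, 138.74], [-78.02, 258.01], [0.78, 113.62], [-162.83, 162.83]. Speed limits (degrees/s): [159.86, 159.86, 180, 180, 180, 180, 180].

### API

Orientations are given as [roll, pitch, yaw] about the fixed x, y, z axes, in that order (R = Rz(yaw) Ry(pitch) Rx(roll)).
In Python, from rig import sensors, eyes, env gives the robot as it stands.
- The arm moves only by the shell command python3 -m crank 'ROWS' [OPENING]. ROWS is JSON, a list of rows, each an object with "slide": the shift along the tool's x, y, z in cm, a list of three; "twist": the turn about the tool's z in rad. A call has 1 to 10 rows; each row shifts and turns the commanded pose from where the row before left it, along the tool's axes as they then stand; what a row does not reach is not made up. A row lasts 1/12 s, in which the tool goes at most 41.7 mm and 7.16 degrees, less where a joint would pass 70% of its speed; a pose out of reach is approached as far as the arm can. A call is refused whole if a number of a shift passes 4.17 or a number of a turn 0.125, either way. A call with a gripper value outside its range is refused whole. OPENING is the closure in counts, from 0 (fully open) to 255 (shut), set as the call begins (- or left out, the last holds). The fingers move at their own pace and stop on an object; the grip force is fixed at half the most. Time passes only in rows, so rows that do not move let the fingers close. It gives the time, the measured TCP pose, the force, the opening and the grip force at its end, in the units of the state.
- sensors.state(): the state, without advancing time (a new reading comes with each control period).
- eyes.capture(name): name is "scene" or "side" or "wrist"; returns a dict with "image" (420x560x3 uint8, red, green, blue), "depth" (420x560 float32, m along the optical axis (not along the pixel's ray), 0 where there is no reading), "mtx" (3x3 intrinsics, pixels), "rvec" (rotation vector, rad) and "tvec" (3), from world to camera coordinates, as OpenCV has them. Camera axes: x right, y down, z forward; pixel columns grow to the right and rows downward; lengths in m; the calibration is good to about 2 mm. A picture is of the moment at which its call begins.
- env.close_job(): hands the job in; it is judged then, once.
The state is a dict: "time_s": time; "qpos": joint angles; "dq": joint speeds; "tau": joint torques, N m; "tool_pos": TCP position; "tcp_rot": TCP orientation; "contact_force": force on the tool from outside, world axes, zero at the start; "torque": the same for the moment, N m; "width": opening from 0.0 (shut) to 1.0 (fully open); "grip_force": force on a finger pad.
Only numpy, scipy, OpenCV 4.12 (cv2) and the standard library are available. Lean on these libraries where they do the work, as an engineer would, in place of code of your own. Each camera call takes 0.05 s, during which the arm holds its last target. There are 200 camera calls.

## Working session

There is one attempt and no reset: what is moved stays moved. The work goes in short steps, Python scripts to look and compute and a shell command to move; the robot and the scene stay as the last step left them, time stands still between calls to the robot, and variables do not carry over. Pictures are saved under pics/ and viewed, at most 10 in all, crops included, and the job is handed in when it is done.

```bash
ls; mkdir -p pics
cat > h.py <<'E'
import numpy as np, cv2
from rig import sensors, eyes, env
from scipy.spatial.transform import Rotation as Ro
def cap(n):
    c=eyes.capture(n); R=cv2.Rodrigues(np.array(c['rvec'],float))[0]
    d=c['depth']; v,u=np.mgrid[:d.shape[0],:d.shape[1]]; K=c['mtx']
    P=np.stack([(u-K[0,2])/K[0,0]*d,(v-K[1,2])/K[1,1]*d,d],-1)
    c['P']=(P-np.ravel(c['tvec']))@R; c['P'][d==0]=np.nan; return c
def save(c,n): cv2.imwrite('pics/'+n,c['image'][:,:,::-1])
E
python3 - <<'E'
from h import *
for n in('scene','side'):
    c=cap(n); save(c,n+'0.png'); np.savez(n+'0.npz',P=c['P'],im=c['image'])
print(sensors.state())
E
```

```text
pics
{'time_s': 0.1, 'qpos': array([-70.61840025,  35.28511017,  -0.72259855,  81.63147207,
         0.46373913,  63.22119175,  -2.31301383]), 'dq': array([ 0.01868957, -0.1176883 ,  0.02681939, -0.17683105, -0.04956721,
        0.10254672,  0.05148746]), 'tau': array([ 8.25755578e-04, -4.60042727e+01,  2.09690183e-01, -1.66244942e+01,
       -6.13174075e-02,  1.70277909e-02,  1.07862727e-04]), 'tool_pos': array([0.23161209, 0.60656289, 0.21758504]), 'tcp_rot': array([-1.79865099e+02,  1.55767473e-03,  1.59105166e+02]), 'contact_force': array([-0.43255195, -0.64297956,  0.78305901]), 'torque': array([ 0.05806546, -0.04097282, -0.02581401]), 'grip_force': 0.0, 'width': 0.9983474360269423}
```

View pics/scene0.png

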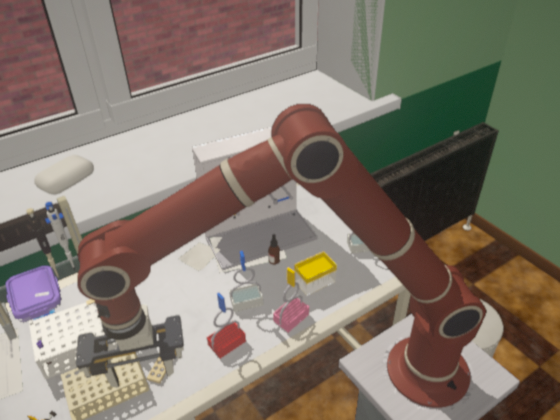

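View pics/side0.png

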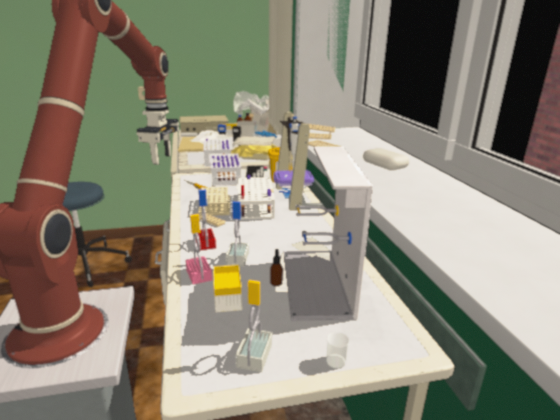

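Candidates, side view: yellow tabs at (254,292) on a white tray and (196,224) on a pink tray (decoy); blue tabs at (236,210) on a white tray and (202,199) on a red tray (decoy). I choose the white trays. The bottle is at (277,268), the tip box at (228,285) and the beaker at (337,349).

Run:
```python
from h import *
d=np.load('side0.npz');P=d['P'];im=d['im']
cv2.imwrite('pics/crop1.png',cv2.resize(im[180:380,160:380,::-1],None,fx=3.6,fy=2.9,interpolation=cv2.INTER_CUBIC)[:600,:800])
hsv=cv2.cvtColor(im,cv2.COLOR_RGB2HSV)
for nm,lo,hi in(('yel',(18,150,100),(35,255,255)),('blu',(100,140,60),(125,255,255))):
    m=cv2.inRange(hsv,lo,hi); m[:180]=0
    n,l,s,c=cv2.connectedComponentsWithStats(m)
    for i in range(1,n):
        if s[i,4]>5:
            q=P[l==i]; q=q[~np.isnan(q[:,0])]; print(nm,c[i].round(),s[i,4],np.median(q,0).round(3),q.min(0).round(3),q.max(0).round(3))
for nm,(u,v) in dict(hoodfrontnear=(332,183),hood2=(345,185),panel=(352,280),traycorner=(292,314),trayback=(345,312),bottle=(277,268),beaker=(337,349),noseA=(310,245),noseB=(305,208),tip=(228,275)).items(): print(nm,P[v,u].round(3))
```

```text
yel [198. 185.] 20 [0.353 0.862 0.019] [0.337 0.845 0.014] [0.37  0.894 0.023]
yel [337. 210.] 19 [0.722 0.16  0.175] [0.719 0.154 0.159] [0.724 0.178 0.183]
yel [195. 223.] 139 [0.327 0.175 0.162] [ 0.317  0.169 -0.004] [0.337 0.614 0.187]
yel [227. 280.] 741 [0.393 0.027 0.07 ] [ 0.359 -0.011 -0.002] [0.428 0.217 0.073]
yel [254. 292.] 281 [ 0.429 -0.168  0.164] [ 0.418 -0.174 -0.003] [0.486 0.126 0.188]
blu [202. 198.] 75 [0.355 0.358 0.16 ] [0.347 0.354 0.139] [0.363 0.364 0.185]
blu [287. 193.] 7 [0.715 0.716 0.014] [0.711 0.705 0.011] [0.719 0.719 0.019]
blu [236. 210.] 106 [0.446 0.244 0.162] [0.436 0.238 0.137] [0.454 0.25  0.188]
blu [350. 238.] 16 [ 0.692 -0.008  0.176] [ 0.691 -0.013  0.164] [0.695 0.002 0.185]
hoodfrontnear [ 0.616 -0.063  0.342]
hood2 [ 0.637 -0.083  0.343]
panel [ 0.69  -0.049  0.081]
traycorner [ 0.538 -0.063  0.013]
trayback [ 0.672 -0.067  0.002]
bottle [0.531 0.08  0.057]
beaker [ 0.585 -0.238  0.054]
noseA [0.686 0.28  0.003]
noseB [0.641 0.207 0.168]
tip [0.398 0.05  0.07 ]
```

View pics/crop1.png

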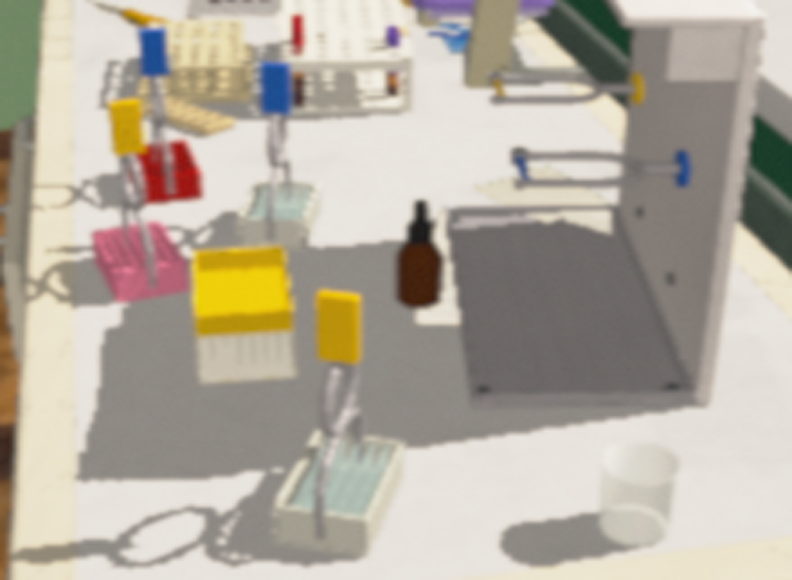

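White-tray baskets confirmed (crop: blue at (275,90), yellow at (340,325)). The yellow hook is on the far +y side and the blue hook on the near side. Next I fit the stand, the hooks and the basket yaws.

Run:
```python
from h import *
P=np.load('side0.npz')['P'].reshape(-1,3);S=np.load('scene0.npz')['P'].reshape(-1,3)
P=P[~np.isnan(P[:,0])];S=S[~np.isnan(S[:,0])]
def sel(P,x,y,z): return P[(P[:,0]>x[0])&(P[:,0]<x[1])&(P[:,1]>y[0])&(P[:,1]<y[1])&(P[:,2]>z[0])&(P[:,2]<z[1])]
# panel plane
q=sel(P,(.66,.75),(-.06,.2),(.04,.13)); c=q.mean(0);n=np.linalg.svd(q-c,full_matrices=0)[2][2]; n*=np.sign(n[0])
print('panel n',n.round(3),'yaw',np.degrees(np.arctan2(n[1],n[0])),'c',c.round(3),'rms',(np.std((q-c)@n)))
th=np.arctan2(n[1],n[0]); ex=np.array([np.cos(th),np.sin(th)]);ey=np.array([-ex[1],ex[0]])
for nm,Q in(('side',P),('scene',S)):
    h=sel(Q,(.5,.85),(-.15,.35),(.325,.36)); a=h[:,:2]@ex;b=h[:,:2]@ey
    print(nm,'hood',len(h),'x',np.percentile(a,[.5,2,98,99.5]).round(3),'y',np.percentile(b,[.5,2,98,99.5]).round(3),'z',np.percentile(h[:,2],[5,50,95]).round(3))
    k=sel(Q,(.52,.72),(-.1,.3),(.155,.19)); a=k[:,:2]@ex;b=k[:,:2]@ey
    m=a<c[:2]@ex-.008; 
    print('hooks',m.sum()); H=np.histogram(b[m],bins=np.arange(-.16,.2,.005))
    for x,y in zip(*H):
        if x: print(round(y+.0025,4),x,a[m][(b[m]>=y)&(b[m]<y+.005)].round(3)[[0,-1]],'amin',a[m][(b[m]>=y)&(b[m]<y+.005)].min().round(3),'z',np.median(k[m][(b[m]>=y)&(b[m]<y+.005),2]).round(3))
    t=sel(Q,(.5,.8),(-.12,.3),(.010,.018));a=t[:,:2]@ex;b=t[:,:2]@ey
    print('rim x',np.percentile(a,[1,5,50]).round(3),'y',np.percentile(b,[1,5,95,99]).round(3))
print('panel a',c[:2]@ex)
for nm,cx,cy in(('blue',.446,.244),('yellow',.429,-.168)):
  for vn,Q in(('side',P),('scene',S)):
    # tray
    for z0,z1 in((.02,.037),(.14,.19)):
      q=sel(Q,(cx-.07,cx+.07),(cy-.07,cy+.07),(z0,z1))
      if len(q)>8: print(nm,vn,z0,len(q),cv2.minAreaRect((q[:,:2]*1000).astype(np.float32)),q.mean(0).round(3))
for nm,cx,cy,z in(('bottle',.531,.08,(.02,.11)),('tip',.393,.027,(.06,.08)),('beaker',.585,-.238,(.02,.07))):
  for Q in(P,S):
    q=sel(Q,(cx-.06,cx+.06),(cy-.07,cy+.07),z)
    if len(q)>8: print(nm,cv2.minAreaRect((q[:,:2]*1000).astype(np.float32)))
```

```text
panel n [ 0.986 -0.168 -0.002] yaw -9.693913511608974 c [0.706 0.048 0.086] rms 0.0005179950526496448
side hood 1672 x [0.616 0.616 0.697 0.699] y [0.018 0.02  0.321 0.33 ] z [0.332 0.344 0.345]
hooks 536
0.0875 3 [0.596 0.635] amin 0.596 z 0.17
0.0925 83 [0.57  0.573] amin 0.568 z 0.171
0.0975 19 [0.578 0.641] amin 0.568 z 0.172
0.1025 9 [0.649 0.649] amin 0.574 z 0.172
0.1075 6 [0.577 0.655] amin 0.574 z 0.171
0.1125 8 [0.653 0.674] amin 0.575 z 0.171
0.1175 37 [0.654 0.679] amin 0.573 z 0.17
0.1225 10 [0.65  0.578] amin 0.573 z 0.173
0.1275 4 [0.574 0.651] amin 0.574 z 0.171
0.1325 11 [0.65 0.65] amin 0.575 z 0.171
0.1375 21 [0.573 0.573] amin 0.573 z 0.172
0.1425 74 [0.575 0.581] amin 0.57 z 0.171
0.1475 12 [0.571 0.622] amin 0.571 z 0.169
rim x [0.497 0.516 0.625] y [0.018 0.019 0.337 0.339]
scene hood 1310 x [0.613 0.615 0.697 0.7  ] y [0.111 0.12  0.34  0.342] z [0.34  0.345 0.348]
hooks 126
0.0925 6 [0.629 0.569] amin 0.569 z 0.172
0.0975 27 [0.631 0.567] amin 0.565 z 0.172
0.1025 15 [0.632 0.571] amin 0.57 z 0.173
0.1075 4 [0.577 0.572] amin 0.569 z 0.173
0.1125 2 [0.577 0.5
[... 1266 characters left out ...]
5893555) [ 0.429 -0.168  0.165]
yellow scene 0.02 162 ((438.2032165527344, -144.94308471679688), (49.52162170410156, 63.433448791503906), 65.0297622680664) [ 0.433 -0.137  0.029]
bottle ((532.562255859375, 86.79365539550781), (25.66789436340332, 35.38166046142578), 84.55290985107422)
bottle ((527.7614135742188, 99.74217224121094), (33.96253967285156, 33.18791198730469), 62.34844207763672)
tip ((394.7735290527344, 44.00056838989258), (103.86115264892578, 65.99118041992188), 86.34229278564453)
tip ((393.508544921875, 46.6450309753418), (102.68352508544922, 75.40091705322266), 88.0841293334961)
beaker ((593.21875, -218.12945556640625), (45.71331787109375, 44.303932189941406), 37.00374221801758)
```

```bash
python3 -m crank --help 2>&1 | head -30; python3 -m crank 2>&1 | head; python3 -c "
from rig import env; print([a for a in dir(env) if a[0]!='_'])
from rig import sensors; print(sensors.state()['time_s'])"
```

```text
invalid input: not JSON, or not a number
invalid input
['IKError', 'close_job', 'tcp_to_grasp']
0.1
```

```bash
python3 -m crank '[{"slide":[-2.8,-2.1,-1.5]},{"slide":[-2.8,-2.1,-1.5]},{"slide":[-2.8,-2.1,-1.5]},{"slide":[-2.8,-2.1,-1.5]},{"slide":[-2.8,-2.1,-1.5]},{"slide":[-2.8,-2.1,-1.5]},{"slide":[-2.8,-2.1,-1.5]},{"slide":[-2.8,-2.1,-1.5]},{"slide":[-2.8,-2.1,-1.5]},{"slide":[-2.8,-2.1,-1.5]}]'
python3 -m crank '[{"slide":[-2.6,-2.3,0]},{"slide":[-2.6,-2.3,0]},{"slide":[-1.3,-3.3,0]},{"slide":[-1.3,-3.3,0]},{"slide":[-1.3,-3.3,0]},{"slide":[-1.3,-3.3,0]},{"slide":[-1.3,-3.3,0],"twist":-0.03},{"slide":[-1.3,-3.3,0],"twist":-0.03},{"slide":[-1.3,-3.3,0],"twist":-0.03},{"slide":[-1.3,-3.3,0],"twist":-0.03}]'
python3 -c "
from h import *; print(sensors.state()['qpos'].round(1))"
```

```text
[-70.6  35.3  -0.7  81.6   0.5  63.2  -2.3]schema error: expected keys slide, twist
schema error: expected keys slide, twist
```

```bash
python3 -m crank '[{"slide":[-2.8,-2.1,-1.5],"twist":0},{"slide":[-2.8,-2.1,-1.5],"twist":0},{"slide":[-2.8,-2.1,-1.5],"twist":0},{"slide":[-2.8,-2.1,-1.5],"twist":0},{"slide":[-2.8,-2.1,-1.5],"twist":0},{"slide":[-2.8,-2.1,-1.5],"twist":0},{"slide":[-2.8,-2.1,-1.5],"twist":0},{"slide":[-2.8,-2.1,-1.5],"twist":0},{"slide":[-2.8,-2.1,-1.5],"twist":0},{"slide":[-2.8,-2.1,-1.5],"twist":0}]'
python3 -m crank '[{"slide":[-2.6,-2.3,0],"twist":0},{"slide":[-2.6,-2.3,0],"twist":0},{"slide":[-1.3,-3.3,0],"twist":0},{"slide":[-1.3,-3.3,0],"twist":0},{"slide":[-1.3,-3.3,0],"twist":0},{"slide":[-1.3,-3.3,0],"twist":0},{"slide":[-1.3,-3.3,0],"twist":-0.03},{"slide":[-1.3,-3.3,0],"twist":-0.03},{"slide":[-1.3,-3.3,0],"twist":-0.03},{"slide":[-1.3,-3.3,0],"twist":-0.03}]'
python3 -c "
from h import *; print(sensors.state()['qpos'].round(1))"
```

```text
time_s: 0.93
tool_pos: [0.4189, 0.3093, 0.3691]
tcp_rot: [-180.0, -0.0, 159.1]
contact_force: [1.8, 0.2, 0.1]
width: 0.997
grip_force: 0.0
time_s: 1.77
tool_pos: [0.4593, -0.0355, 0.3685]
tcp_rot: [180.0, -0.0, 166.1]
contact_force: [0.6, 0.3, -0.9]
width: 1.005
grip_force: 0.0
[-9.5 11.  14.  96.4 -2.8 73.  81.1]
```

```bash
python3 -m crank '[{"slide":[0,0,-4],"twist":0},{"slide":[0,0,-4],"twist":0},{"slide":[0,0,-4],"twist":0},{"slide":[0,0,-4],"twist":0},{"slide":[0,0,-4],"twist":0},{"slide":[0,0,-4],"twist":0},{"slide":[0,0,-4],"twist":0},{"slide":[0,0,-4],"twist":0},{"slide":[0,0,-4],"twist":0},{"slide":[0,0,-4],"twist":0}]'
python3 -c "
from h import *; print(sensors.state()['qpos'].round(1))"
```

```text
time_s: 2.6
tool_pos: [0.4371, -0.0324, 0.6667]
tcp_rot: [179.0, 5.8, 165.9]
contact_force: [-0.6, 0.3, 0.1]
width: 1.001
grip_force: 0.0
[-10.5   8.5  16.1  52.3  -2.7 113.6  80.1]
```

```bash
python3 -m crank '[{"slide":[0,0,-4],"twist":0},{"slide":[0,0,-4],"twist":0},{"slide":[0,0,-4],"twist":0},{"slide":[0,0,-4],"twist":0},{"slide":[0,0,-4],"twist":0},{"slide":[0,0,-4],"twist":0}]'
python3 -c "
from h import *; print(sensors.state()['qpos'].round(1))"
```

```text
time_s: 3.1
tool_pos: [0.3859, -0.0298, 0.7355]
tcp_rot: [177.0, 15.5, 165.5]
contact_force: [-0.6, 0.4, 0.7]
width: 1.0
grip_force: 0.0
[-37.8   0.6  39.9  50.2   0.  113.6  78. ]
```

```bash
python3 -m crank '[{"slide":[-2.5,0,-3],"twist":0},{"slide":[-2.5,0,-3],"twist":0},{"slide":[-2.5,0,-3],"twist":0},{"slide":[-2.5,0,-3],"twist":0},{"slide":[-2.5,0,-3],"twist":0},{"slide":[-2.5,0,-3],"twist":0}]'
python3 -c "
from h import *; print(sensors.state()['qpos'].round(1))"
```

```text
time_s: 3.6
tool_pos: [0.449, -0.057, 0.7927]
tcp_rot: [175.5, 24.8, 164.9]
contact_force: [-0.3, 0.6, -0.2]
width: 1.002
grip_force: 0.0
[ -4.4   7.4  13.6  34.1  -3.8 113.6  82.3]
```

```bash
python3 -m crank '[{"slide":[-2.5,0,-3],"twist":0},{"slide":[-2.5,0,-3],"twist":0},{"slide":[-2.5,0,-3],"twist":0},{"slide":[-2.5,0,-3],"twist":0},{"slide":[-2.5,0,-3],"twist":0},{"slide":[-2.5,0,-3],"twist":0}]'
python3 -c "
from h import *; s=sensors.state(); print(s['qpos'].round(1)); print(Ro.from_euler('xyz',s['tcp_rot'],degrees=True).as_matrix().round(3))"
```

```text
time_s: 4.1
tool_pos: [0.4635, -0.0773, 0.8541]
tcp_rot: [173.9, 34.4, 163.9]
contact_force: [-0.0, -0.0, 0.2]
width: 1.0
grip_force: 0.0
[  3.3   9.7   9.3  21.9  -5.8 113.6  83.8]
[[-0.793  0.217  0.57 ]
 [ 0.228  0.972 -0.053]
 [-0.565  0.088 -0.82 ]]
```

```bash
cat >> h.py <<'E'
def go(target,twist=0,n=None,grasp=True,s=None):
    "rows needed to bring grasp point (or TCP) to world target with twist first"
    s=s or sensors.state(); R=Ro.from_euler('xyz',s['tcp_rot'],degrees=True)*Ro.from_euler('z',twist)
    M=R.as_matrix(); p=s['tool_pos']-(env.tcp_to_grasp*M[:,2] if grasp else 0)
    d=M.T@(np.array(target)-p)*100; k=n or int(np.ceil(np.linalg.norm(d)/3.8))
    print('grasp now',np.round(p,4),'total cm',d.round(2),k,'rows of',(d/max(k,1)).round(2)); print('tool y,z',M[:,1].round(3),M[:,2].round(3))
E
python3 -m crank '[{"slide":[0,0,0],"twist":-0.07}]'
python3 -c "
from h import *; go([.446,.247,.27])"
```

```text
time_s: 4.18
tool_pos: [0.4623, -0.0776, 0.8558]
tcp_rot: [176.7, 35.0, 168.8]
contact_force: [-0.0, -0.1, 0.8]
width: 1.0
grip_force: 0.0
grasp now [ 0.4515 -0.0766  0.8712] total cm [40.07 28.96 47.08] 18 rows of [2.23 1.61 2.62]
tool y,z [0.161 0.986 0.047] [ 0.573 -0.054 -0.818]
```

```bash
python3 -m crank '[{"slide":[2.2,1.6,2.6],"twist":0},{"slide":[2.2,1.6,2.6],"twist":0},{"slide":[2.2,1.6,2.6],"twist":0},{"slide":[2.2,1.6,2.6],"twist":0},{"slide":[2.2,1.6,2.6],"twist":0},{"slide":[2.2,1.6,2.6],"twist":0},{"slide":[2.2,1.6,2.6],"twist":0},{"slide":[2.2,1.6,2.6],"twist":0},{"slide":[2.2,1.6,2.6],"twist":0},{"slide":[2.2,1.6,2.6],"twist":0}]'
python3 -m crank '[{"slide":[2.2,1.6,2.6],"twist":0},{"slide":[2.2,1.6,2.6],"twist":0},{"slide":[2.2,1.6,2.6],"twist":0},{"slide":[2.2,1.6,2.6],"twist":0},{"slide":[2.2,1.6,2.6],"twist":0},{"slide":[2.2,1.6,2.6],"twist":0},{"slide":[1.1,0.8,1.3],"twist":0},{"slide":[0,0,0],"twist":0}]'
python3 -c "
from h import *; print(sensors.state()['qpos'].round(1));go([.446,.247,.164])
c=cap('wrist');save(c,'w1.png');P=c['P'];im=c['image'];hsv=cv2.cvtColor(im,cv2.COLOR_RGB2HSV);m=cv2.inRange(hsv,(100,140,60),(125,255,255))>0
q=P[m];q=q[(q[:,2]>.13)&(q[:,2]<.2)];print(len(q),cv2.minAreaRect((q[:,:2]*1000).astype(np.float32)),q.mean(0))"
```

```text
time_s: 5.02
tool_pos: [0.4611, 0.0934, 0.541]
tcp_rot: [176.4, 34.7, 168.5]
contact_force: [1.3, 0.1, 0.7]
width: 0.999
grip_force: 0.0
time_s: 5.68
tool_pos: [0.4587, 0.2102, 0.324]
tcp_rot: [176.9, 34.4, 169.0]
contact_force: [0.2, -0.4, 0.5]
width: 1.0
grip_force: 0.0
[-22.    6.7 -23.1 119.2  46.8  40.6   2.8]
grasp now [0.448  0.2112 0.3395] total cm [10.64  2.72 14.15] 5 rows of [2.13 0.54 2.83]
tool y,z [0.16  0.986 0.044] [ 0.564 -0.055 -0.824]
1076 ((541.8814697265625, 103.83992767333984), (73.3502426147461, 368.2471008300781), 42.91456604003906) [0.46611511 0.21252898 0.17011935]
```

View pics/w1.png

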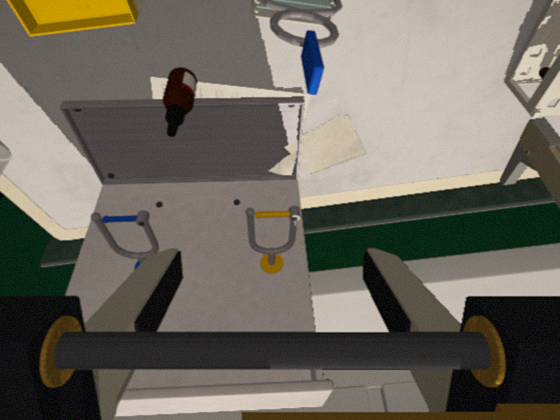

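The wrist view shows the blue tab at (313,62), the blue hook's gate at (120,218), the yellow hook's gate at (272,215) and the bottle at (180,95). I measure the tab and both noses from this view.

Run:
```python
from h import *
c=cap('wrist');P=c['P'];im=c['image'];hsv=cv2.cvtColor(im,cv2.COLOR_RGB2HSV)
m=cv2.inRange(hsv,(100,140,60),(125,255,255))>0; m[110:]=0; m[:,:280]=0; m[:,345:]=0
q=P[m];q=q[(q[:,2]>.13)&(q[:,2]<.2)];print(len(q),cv2.minAreaRect((q[:,:2]*1000).astype(np.float32)),np.median(q,0).round(4),q[:,2].max())
th=np.radians(-9.7);ex=np.array([np.cos(th),np.sin(th)]);ey=np.array([-ex[1],ex[0]])
A=P[:,:,:2]@ex-.576;B=P[:,:,:2]@ey-.180
m=(P[:,:,2]>.155)&(P[:,:,2]<.185)&(A>-.03)&(A<.1)&(abs(B)<.16)
for lo in np.arange(-.012,.05,.006):
    k=m&(A>=lo)&(A<lo+.006); h,e=np.histogram(B[k],bins=np.arange(-.12,.16,.004)); print(round(lo,3),[(round(x+.002,3),n) for x,n in zip(e,h) if n>3])
k=m&(A<.04)&(B<-.07); print('blue nose',B[k].mean(),P[k][:,2].mean(),A[k].min(),len(B[k]))
k=m&(A<.04)&(B>.07)&(B<.1); print('yel nose',B[k].mean(),P[k][:,2].mean(),A[k].min())
```

```text
906 ((444.69488525390625, 249.85336303710938), (7.501514911651611, 23.5517520904541), 72.23839569091797) [0.4393 0.2496 0.1736] 0.18800594840888502
-0.012 [(np.float64(-0.086), np.int64(6)), (np.float64(-0.082), np.int64(31)), (np.float64(-0.078), np.int64(27)), (np.float64(-0.034), np.int64(24)), (np.float64(-0.03), np.int64(33)), (np.float64(-0.026), np.int64(5)), (np.float64(0.086), np.int64(21)), (np.float64(0.09), np.int64(28)), (np.float64(0.094), np.int64(5)), (np.float64(0.134), np.int64(16)), (np.float64(0.138), np.int64(35)), (np.float64(0.142), np.int64(14))]
-0.006 [(np.float64(-0.082), np.int64(10)), (np.float64(-0.078), np.int64(15)), (np.float64(-0.074), np.int64(15)), (np.float64(-0.07), np.int64(28)), (np.float64(-0.066), np.int64(18)), (np.float64(-0.062), np.int64(20)), (np.float64(-0.058), np.int64(22)), (np.float64(-0.054), np.int64(18)), (np.float64(-0.05), np.int64(20)), (np.float64(-0.046), np.int64(19)), (np.float64(-0.042), np.int64(24)), (np.float64(-0.038), np.int64(22)), (np.float64(-0.034), np.int64(22)), (np.float64(-0.03), np.int64(21)), (np.float64(-0
[... 2784 characters left out ...]
oat64(-0.082), np.int64(8)), (np.float64(-0.078), np.int64(14)), (np.float64(-0.034), np.int64(4)), (np.float64(-0.03), np.int64(14)), (np.float64(0.086), np.int64(6)), (np.float64(0.09), np.int64(8)), (np.float64(0.138), np.int64(8))]
0.048 [(np.float64(-0.082), np.int64(9)), (np.float64(-0.078), np.int64(11)), (np.float64(-0.03), np.int64(15)), (np.float64(-0.026), np.int64(4)), (np.float64(0.086), np.int64(9)), (np.float64(0.09), np.int64(9)), (np.float64(0.134), np.int64(8)), (np.float64(0.138), np.int64(9)), (np.float64(0.142), np.int64(4))]
blue nose -0.07918915265608072 0.17197293295429106 -0.010892729812201463 295
yel nose 0.08957671283891455 0.17219022767049813 -0.012092275135812902
```

```bash
python3 -m crank '[{"slide":[2.1,0.55,2.8],"twist":0},{"slide":[2.1,0.55,2.8],"twist":0},{"slide":[2.1,0.55,2.8],"twist":0},{"slide":[2.1,0.55,2.8],"twist":0},{"slide":[1.2,0.35,1.6],"twist":0},{"slide":[1.2,0.35,1.6],"twist":0},{"slide":[0,0,0],"twist":0}]'
python3 -c "
from h import *; go([.445,.248,.163])"
```

```text
time_s: 6.37
tool_pos: [0.4626, 0.2485, 0.1514]
tcp_rot: [176.6, 34.8, 168.6]
contact_force: [0.8, 0.0, -0.1]
width: 0.998
grip_force: 0.0
grasp now [0.4519 0.2496 0.1668] total cm [ 0.75 -0.29 -0.07] 1 rows of [ 0.75 -0.29 -0.07]
tool y,z [0.165 0.985 0.049] [ 0.57  -0.054 -0.82 ]
```

```bash
python3 -m crank '[{"slide":[0.7,-0.2,-0.05],"twist":0},{"slide":[0,0,0],"twist":0},{"slide":[0,0,0],"twist":0},{"slide":[0,0,0],"twist":0},{"slide":[0,0,0],"twist":0},{"slide":[0,0,0],"twist":0},{"slide":[0,0,0],"twist":0},{"slide":[0,0,0],"twist":0}]' 255
python3 -c "
from h import *; go([.445,.248,.303]);c=cap('side');save(c,'s1.png')"
```

```text
time_s: 7.03
tool_pos: [0.4566, 0.2483, 0.1494]
tcp_rot: [176.3, 34.9, 168.4]
contact_force: [-0.1, 0.0, 0.4]
width: 0.474
grip_force: 0.0
grasp now [0.4458 0.2493 0.1648] total cm [ -7.86   0.59 -11.36] 4 rows of [-1.96  0.15 -2.84]
tool y,z [0.165 0.985 0.053] [ 0.572 -0.052 -0.819]
```

```bash
python3 -m crank '[{"slide":[0,0,0],"twist":0},{"slide":[0,0,0],"twist":0},{"slide":[0,0,0],"twist":0},{"slide":[0,0,0],"twist":0},{"slide":[0,0,0],"twist":0},{"slide":[0,0,0],"twist":0},{"slide":[0,0,0],"twist":0},{"slide":[0,0,0],"twist":0}]' 255
python3 -c "
from h import *; go([.445,.248,.303])"
```

```text
time_s: 7.75
tool_pos: [0.4568, 0.2469, 0.1494]
tcp_rot: [176.5, 35.0, 168.4]
contact_force: [-0.6, -2.4, 4.1]
width: 0.09
grip_force: 29.9
grasp now [0.446  0.2479 0.1648] total cm [ -7.83   0.68 -11.36] 4 rows of [-1.96  0.17 -2.84]
tool y,z [0.166 0.985 0.05 ] [ 0.573 -0.055 -0.818]
```

```bash
python3 -m crank '[{"slide":[-0.8,0.07,-1.1],"twist":0},{"slide":[-1.6,0.14,-2.3],"twist":0},{"slide":[-1.6,0.14,-2.3],"twist":0},{"slide":[-1.6,0.14,-2.3],"twist":0},{"slide":[-1.6,0.14,-2.3],"twist":0},{"slide":[-0.8,0.07,-1.1],"twist":0},{"slide":[0,0,0],"twist":0},{"slide":[0,0,0],"twist":0}]'
python3 -c "
from h import *; go([.518,-.004,.31]);c=cap('side');save(c,'s1.png')"
```

```text
time_s: 8.42
tool_pos: [0.4563, 0.2486, 0.2882]
tcp_rot: [176.2, 34.8, 168.4]
contact_force: [-0.4, 0.2, -1.0]
width: 0.082
grip_force: 30.0
grasp now [0.4456 0.2495 0.3036] total cm [-10.37 -23.75   4.88] 7 rows of [-1.48 -3.39  0.7 ]
tool y,z [0.164 0.985 0.054] [ 0.571 -0.05  -0.819]
```

View pics/s1.png

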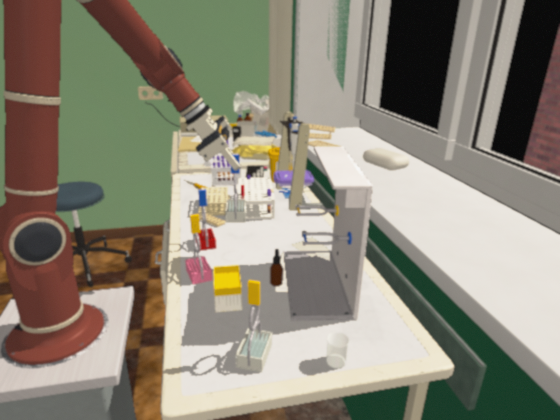

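The blue basket is in the gripper, tray hanging at about (236,195). Carrying it over.

```bash
python3 -m crank '[{"slide":[-0.6,-1.2,0.2],"twist":0},{"slide":[-1.1,-2.5,0.5],"twist":0},{"slide":[-1.1,-2.5,0.5],"twist":0},{"slide":[-1.1,-2.5,0.5],"twist":0},{"slide":[-1.1,-2.5,0.5],"twist":0},{"slide":[-1.1,-2.5,0.5],"twist":0},{"slide":[-1.1,-2.5,0.5],"twist":0},{"slide":[-1.1,-2.5,0.5],"twist":0},{"slide":[-1.1,-2.5,0.5],"twist":0},{"slide":[-1.1,-2.5,0.6],"twist":0}]'
python3 -m crank '[{"slide":[0,0,0],"twist":0},{"slide":[0,0,0],"twist":0}]'
cat >> h.py <<'E'
th=np.radians(-9.7);ex=np.array([np.cos(th),np.sin(th)]);ey=np.array([-ex[1],ex[0]])
def W(x,b,z): return [*((x+.576)*ex+b*ey),z]   # stand x, absolute b
def ab(p): p=np.asarray(p); return (p[...,:2]@ex-.576),(p[...,:2]@ey)
E
python3 - <<'E'
from h import *
go(W(-.06,.084,.222))
c=cap('side'); P=c['P']; 
A,B=ab(P);z=P[:,:,2]
# basket tray and tab points held
g=sensors.state()['tool_pos']; m=(abs(P[:,:,0]-g[0])<.07)&(abs(P[:,:,1]-g[1])<.07)&(z>.10)&(z<.5)
hsv=cv2.cvtColor(c['image'],cv2.COLOR_RGB2HSV)
cv2.imwrite('pics/s2.png',cv2.resize(c['image'][130:330,180:400,::-1],None,fx=3.6,fy=3,interpolation=cv2.INTER_CUBIC))
t=m&(z<.19); q=P[t]; print('tray',len(q),np.percentile(z[t],[1,99]).round(3),'A',np.percentile(A[t],[1,99]).round(3),'B',np.percentile(B[t],[1,99]).round(3))
E
```

```text
time_s: 9.3
tool_pos: [0.5284, -0.0064, 0.2942]
tcp_rot: [176.5, 34.6, 168.5]
contact_force: [0.9, 0.7, -1.7]
width: 0.085
grip_force: 30.0
time_s: 9.47
tool_pos: [0.5285, -0.0078, 0.294]
tcp_rot: [176.4, 34.5, 168.2]
contact_force: [1.1, 0.3, -2.1]
width: 0.083
grip_force: 30.0
grasp now [ 0.5178 -0.0068  0.3095] total cm [ 4.6  -0.1   7.46] 3 rows of [ 1.53 -0.03  2.49]
tool y,z [0.17  0.984 0.051] [ 0.567 -0.055 -0.822]
tray 810 [0.143 0.184] A [-0.094  0.008] B [0.041 0.143]
```

View pics/s2.png

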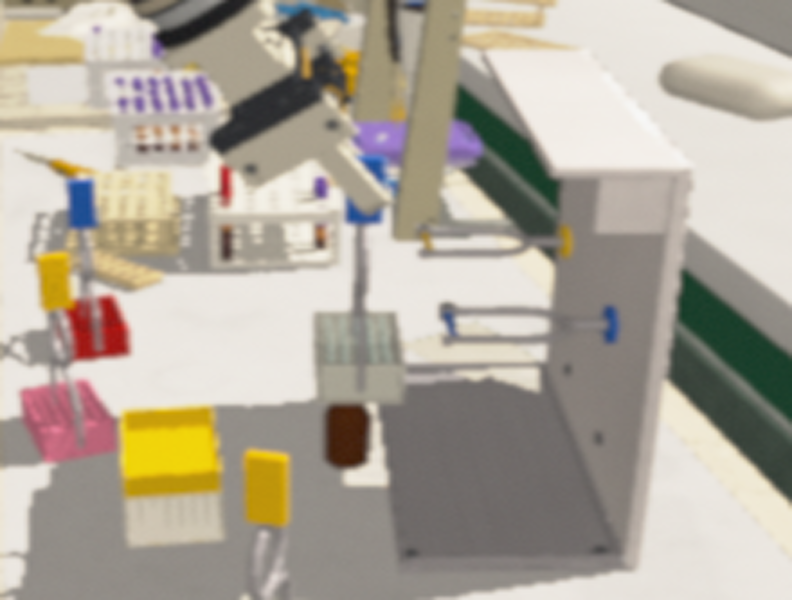

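The basket hangs upright in the gripper (crop (360,350)). The blue nose and gate are at (450,320). Lowering to entry height.

```bash
python3 -m crank '[{"slide":[1.1,0,1.9],"twist":0},{"slide":[1.1,0,1.9],"twist":0},{"slide":[1.2,0,1.9],"twist":0},{"slide":[1.1,0,1.8],"twist":0},{"slide":[0,0,0],"twist":0},{"slide":[0,0,0],"twist":0}]'
cat > meas.py <<'E'
from h import *
import sys
for n in sys.argv[1:]:
    c=cap(n);P=c['P'];A,B=ab(P);z=P[:,:,2]
    g=sensors.state();M=Ro.from_euler('xyz',g['tcp_rot'],degrees=True).as_matrix();gp=g['tool_pos']-.019*M[:,2];ga,gb=ab(gp)
    print(n,'grasp a,b,z',round(ga,4),round(gb,4),gp[2].round(4))
    b0=gp[2]-.165
    def rep(nm,m):
        if m.sum()>8:
            r=cv2.minAreaRect((np.stack([A[m],B[m]],1)*1000).astype(np.float32)); print(nm,m.sum(),'rect',np.round(r[0],1),np.round(r[1],1),round(r[2],1),'z',np.percentile(z[m],[2,98]).round(4))
    near=(abs(A-ga)<.06)&(abs(B-gb)<.07)
    rep('tray',near&(z>b0+.005)&(z<b0+.04))
    m=near&(z>b0+.08)&(z<b0+.13)&(abs(A-ga)<.02); rep('ring',m)
    hk=(z>.155)&(z<.185)&(A>-.013)&(A<.04)&(A>ga+.012)
    for nm,lo,hi in(('noseB',.08,.115),('shankB',.135,.165),('noseY',.25,.285),('shankY',.305,.335)):
        m=hk&(B>lo)&(B<hi)&((A<-.007)|(A>.005)); 
        if m.sum()>5: print(nm,m.sum(),'b',np.percentile(B[m],[10,50,90]).round(4),'z',np.percentile(z[m],[10,50,90]).round(4),'a',A[m].min().round(4))
E
python3 meas.py side scene wrist
```

```text
time_s: 10.02
tool_pos: [0.5377, -0.0006, 0.2253]
tcp_rot: [176.5, 34.8, 168.7]
contact_force: [0.4, -0.6, -1.6]
width: 0.088
grip_force: 30.0
side grasp a,b,z -0.0562 0.0886 0.2418
tray 567 rect [-57.5  92.9] [56.  90.5] 1.0 z [0.0823 0.1114]
ring 88 rect [-56.4  88.6] [ 7.1 58.9] 0.6 z [0.1578 0.2065]
noseB 46 b [0.0901 0.093  0.0964] z [0.1684 0.171  0.173 ] a -0.0085
shankB 42 b [0.1403 0.1422 0.1456] z [0.1673 0.1709 0.1723] a 0.0051
noseY 39 b [0.2597 0.2632 0.2668] z [0.1678 0.1708 0.1731] a -0.0098
shankY 35 b [0.3107 0.313  0.3169] z [0.1677 0.1706 0.1735] a 0.0062
scene grasp a,b,z -0.0558 0.0879 0.2424
tray 581 rect [-58.4  96.5] [64.8 88.6] 0.3 z [0.0838 0.1149]
ring 91 rect [-57.   93.7] [12.6 58.5] 0.4 z [0.159  0.2067]
shankB 20 b [0.1455 0.1478 0.15  ] z [0.1712 0.1732 0.1761] a -0.0081
noseY 31 b [0.264  0.2676 0.271 ] z [0.1706 0.1734 0.1761] a -0.0097
shankY 25 b [0.3134 0.3174 0.3202] z [0.1702 0.1728 0.1761] a -0.0086
wrist grasp a,b,z -0.0556 0.0872 0.2427
tray 11025 rect [-57.2  95.4] [86.4 57.8] 90.0 z [0.0851 0.1136]
ring 2537 rect [-57.   91.7] [59.7  7.5] 89.9 z [0.1583 0.2072]
noseB 118 b [0.0972 0.0999 0.1015] z [0.1677 0.1718 0.1734] a -0.0123
shankB 293 b [0.1444 0.1469 0.1498] z [0.1692 0.1726 0.1736] a -0.0083
noseY 531 b [0.264  0.2654 0.2688] z [0.1679 0.1716 0.1733] a -0.0121
shankY 240 b [0.314  0.3149 0.317 ] z [0.1675 0.1708 0.173 ] a 0.0156
```

Run:
```python
from h import *
go(W(-.056,.080,.222)); 
g=sensors.state();M=Ro.from_euler('xyz',g['tcp_rot'],degrees=True).as_matrix()
print('per cm stand +x:',(M.T@[*ex,0]).round(3),'+y',(M.T@[*ey,0]).round(3),'+z',M[2].round(3))
```

```text
grasp now [ 0.5278 -0.0018  0.2426] total cm [ 1.21 -0.83  1.62] 1 rows of [ 1.21 -0.83  1.62]
tool y,z [0.166 0.985 0.053] [ 0.574 -0.053 -0.817]
per cm stand +x: [-0.818 -0.002  0.575] +y [0.028 0.999 0.044] +z [-0.574  0.053 -0.817]
```

```bash
python3 -m crank '[{"slide":[0.6,-0.42,0.81],"twist":0},{"slide":[0.6,-0.41,0.81],"twist":0},{"slide":[0,0,0],"twist":0},{"slide":[-0.82,0,0.57],"twist":0},{"slide":[-0.82,0,0.57],"twist":0},{"slide":[-0.82,0,0.57],"twist":0},{"slide":[0,0,0],"twist":0},{"slide":[0,0,0],"twist":0}]'
python3 meas.py side wrist
```

```text
time_s: 10.83
tool_pos: [0.5661, -0.0141, 0.2171]
tcp_rot: [176.5, 34.5, 168.2]
contact_force: [-0.7, 1.1, -2.0]
width: 0.085
grip_force: 30.0
side grasp a,b,z -0.027 0.0808 0.2324
tray 614 rect [-27.7  83.7] [89.4 56.4] 89.9 z [0.0728 0.104 ]
ring 99 rect [-19.2  78.2] [57.5 21.9] 87.9 z [0.1481 0.1964]
noseB 47 b [0.0899 0.0924 0.0953] z [0.1687 0.1715 0.1737] a -0.0088
shankB 40 b [0.1402 0.1426 0.1446] z [0.1666 0.1705 0.1721] a 0.0064
noseY 33 b [0.2597 0.2638 0.2666] z [0.1683 0.1717 0.173 ] a 0.0072
shankY 36 b [0.3096 0.3132 0.3155] z [0.1673 0.171  0.1735] a 0.0063
wrist grasp a,b,z -0.0273 0.081 0.2323
tray 11100 rect [-29.9  87.9] [86.7 57.6] 89.9 z [0.0746 0.1036]
ring 2726 rect [-19.9 102.5] [96.2 25.2] 89.3 z [0.1482 0.1967]
noseB 389 b [0.0947 0.0978 0.1012] z [0.1694 0.1725 0.1737] a -0.0116
shankB 402 b [0.1444 0.1467 0.1498] z [0.1687 0.1725 0.1736] a -0.0081
noseY 589 b [0.2638 0.265  0.268 ] z [0.1679 0.1714 0.1732] a -0.01
```

```bash
python3 -m crank '[{"slide":[0.6,-0.05,0.85],"twist":0},{"slide":[0,0,0],"twist":0},{"slide":[0,0,0],"twist":0}]'
python3 -c "
from h import *; go(W(.058,.080,.222))"
```

```text
time_s: 11.18
tool_pos: [0.5657, -0.0134, 0.2118]
tcp_rot: [176.7, 34.5, 168.4]
contact_force: [-0.2, -0.1, -2.2]
width: 0.083
grip_force: 30.0
grasp now [ 0.5551 -0.0123  0.2273] total cm [-6.68 -0.16  5.24] 3 rows of [-2.23 -0.05  1.75]
tool y,z [0.168 0.985 0.047] [ 0.566 -0.057 -0.822]
```

```bash
python3 -m crank '[{"slide":[0.6,-0.05,0.85],"twist":0},{"slide":[-1.0,0,0.7],"twist":0},{"slide":[-1.0,0,0.7],"twist":0},{"slide":[-1.0,0,0.7],"twist":0},{"slide":[0,0,0],"twist":0},{"slide":[0,0,0],"twist":0}]'
python3 meas.py side; python3 -c "
from h import *; go(W(.058,.080,.222))"
```

```text
time_s: 11.68
tool_pos: [0.6015, -0.0211, 0.2054]
tcp_rot: [176.8, 34.4, 168.3]
contact_force: [-0.7, -0.3, -1.8]
width: 0.086
grip_force: 30.0
side grasp a,b,z 0.0092 0.0798 0.221
tray 655 rect [ 7.9 82. ] [56.5 91.9] 0.4 z [0.0617 0.0927]
ring 174 rect [  7.4 101.3] [35.  98.3] 19.1 z [0.1374 0.1843]
noseB 22 b [0.0907 0.0929 0.0949] z [0.1682 0.1712 0.1733] a 0.023
grasp now [ 0.5903 -0.02    0.2208] total cm [-4.08  0.04  2.66] 2 rows of [-2.04  0.02  1.33]
tool y,z [0.172 0.984 0.045] [ 0.564 -0.061 -0.824]
```

```bash
python3 -m crank '[{"slide":[-1.0,0,0.68],"twist":0},{"slide":[-1.0,0,0.68],"twist":0},{"slide":[0,0,0],"twist":0}]'
python3 - <<'E'
from h import *
c=cap('wrist');d=cap('side')
cv2.imwrite('pics/w2.png',np.hstack([c['image'][:,:,::-1][60:420,60:460],cv2.resize(d['image'][190:330,240:380,::-1],(360,360),interpolation=cv2.INTER_CUBIC)]))
go(W(.058,.080,.222))
E
```

```text
time_s: 11.98
tool_pos: [0.6269, -0.0252, 0.2063]
tcp_rot: [176.8, 34.6, 168.3]
contact_force: [-0.4, -1.2, -2.5]
width: 0.089
grip_force: 30.0
grasp now [ 0.6145 -0.0236  0.2212] total cm [-2.05 -0.02  1.31] 1 rows of [-2.05 -0.02  1.31]
tool y,z [0.171 0.984 0.046] [ 0.565 -0.06  -0.823]
```

View pics/w2.png

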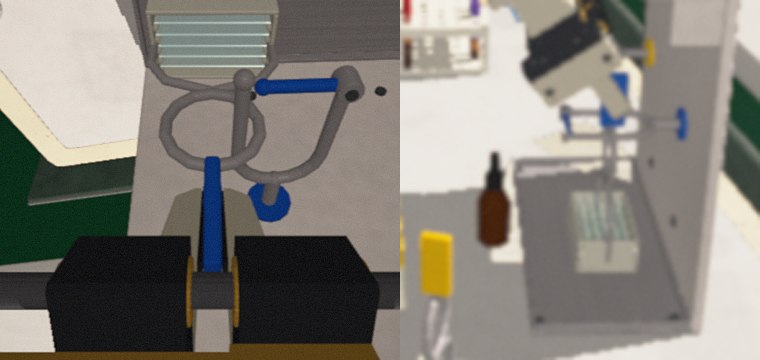

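The wrist view shows the blue gate (300,87) already shut. The ring (212,130) encircles the nose bar (243,80 to 240,165), with its right side between nose and shank. Now deeper, centre on the nose, lower and let go.

```bash
python3 -m crank '[{"slide":[-1.0,0,0.68],"twist":0},{"slide":[-0.6,0.5,0.4],"twist":0},{"slide":[0,0.6,0],"twist":0},{"slide":[0,0.6,0],"twist":0},{"slide":[0,0,0],"twist":0},{"slide":[0,0,0],"twist":0}]'
python3 -c "
from h import *; go(W(.05,.093,.211))"
```

```text
time_s: 12.58
tool_pos: [0.6471, -0.0098, 0.2066]
tcp_rot: [176.8, 34.5, 168.5]
contact_force: [0.3, -0.4, -2.8]
width: 0.085
grip_force: 30.0
grasp now [ 0.6365 -0.0087  0.2221] total cm [ 0.85 -0.62  0.73] 1 rows of [ 0.85 -0.62  0.73]
tool y,z [0.168 0.985 0.046] [ 0.565 -0.058 -0.823]
```

```bash
python3 -m crank '[{"slide":[0.4,-0.3,0.5],"twist":0},{"slide":[0.4,-0.2,0.5],"twist":0},{"slide":[0.2,-0.1,0.3],"twist":0},{"slide":[0,0,0],"twist":0},{"slide":[0,0,0],"twist":0}]'
python3 -c "
from h import *; go(W(.05,.093,.211))"
```

```text
time_s: 13.0
tool_pos: [0.6474, -0.0158, 0.1938]
tcp_rot: [176.7, 34.9, 168.4]
contact_force: [-5.4, -0.8, 10.3]
width: 0.087
grip_force: 30.0
grasp now [ 0.6366 -0.0147  0.2092] total cm [ 0.23  0.03 -0.38] 1 rows of [ 0.23  0.03 -0.38]
tool y,z [0.169 0.984 0.047] [ 0.57  -0.059 -0.819]
```

```bash
python3 -m crank '[{"slide":[-0.2,0,-0.3],"twist":0},{"slide":[0,0,0],"twist":0}]'
python3 -m crank '[{"slide":[0,0,0],"twist":0},{"slide":[0,0,0],"twist":0},{"slide":[0,0,0],"twist":0},{"slide":[0,0,0],"twist":0},{"slide":[0,0,0],"twist":0},{"slide":[0,0,0],"twist":0},{"slide":[0,0,0],"twist":0},{"slide":[0,0,0],"twist":0}]' 0
```

```text
time_s: 13.17
tool_pos: [0.6459, -0.0166, 0.1949]
tcp_rot: [176.8, 34.6, 168.3]
contact_force: [0.2, 0.2, -1.0]
width: 0.084
grip_force: 30.0
time_s: 13.83
tool_pos: [0.6459, -0.0164, 0.1936]
tcp_rot: [176.8, 34.5, 168.4]
contact_force: [0.4, -0.6, -0.8]
width: 0.611
grip_force: 0.0
```

```bash
python3 -m crank '[{"slide":[0,0,-1.5],"twist":0},{"slide":[0,0,-2],"twist":0},{"slide":[0,0,-3],"twist":0},{"slide":[0,0,-3],"twist":0},{"slide":[0,0,-3],"twist":0},{"slide":[0,0,-3],"twist":0},{"slide":[0,0,-3],"twist":0}]' 0
python3 - <<'E'
from h import *
c=cap('wrist');d=cap('side')
cv2.imwrite('pics/w3.png',np.hstack([c['image'][:,:,::-1][0:360,60:460],cv2.resize(d['image'][190:330,240:380,::-1],(360,360),interpolation=cv2.INTER_CUBIC)]))
go([.429,-.167,.28])
E
```

```text
time_s: 14.42
tool_pos: [0.5402, -0.0052, 0.3466]
tcp_rot: [176.8, 34.4, 168.4]
contact_force: [-0.2, -1.0, 0.9]
width: 0.995
grip_force: 0.0
grasp now [ 0.5308 -0.0038  0.3659] total cm [ 10.39 -18.19   2.21] 6 rows of [ 1.73 -3.03  0.37]
tool y,z [0.171 0.984 0.046] [ 0.572 -0.061 -0.818]
```

View pics/w3.png

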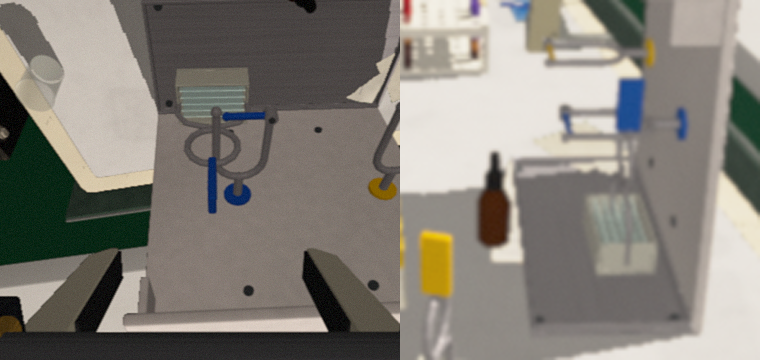

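Blue hangs with its gate shut and the basket level (left: ring (212,147), gate (243,116)). Next, the yellow basket.

```bash
python3 -m crank '[{"slide":[1.7,-3.0,0.4],"twist":0},{"slide":[1.7,-3.0,0.4],"twist":0.02},{"slide":[1.7,-3.0,0.4],"twist":0.02},{"slide":[1.7,-3.0,0.4],"twist":0.02},{"slide":[1.7,-3.0,0.4],"twist":0.02},{"slide":[1.7,-3.0,0.4],"twist":0},{"slide":[0,0,0],"twist":0},{"slide":[0,0,0],"twist":0}]' 0
python3 - <<'E'
from h import *
for n in('wrist','side'):
    c=cap(n);P=c['P'];m=cv2.inRange(cv2.cvtColor(c['image'],cv2.COLOR_RGB2HSV),(18,150,80),(35,255,255))>0
    m&=(abs(P[:,:,0]-.43)<.05)&(abs(P[:,:,1]+.165)<.05)&(P[:,:,2]>.135)
    q=P[m]; print(n,len(q),cv2.minAreaRect((q[:,:2]*1000).astype(np.float32)) if len(q) else '')
go([.429,-.165,.163])
E
```

```text
time_s: 15.18
tool_pos: [0.4354, -0.1659, 0.2552]
tcp_rot: [173.5, 33.9, 162.2]
contact_force: [0.5, 0.5, -0.1]
width: 1.0
grip_force: 0.0
wrist 1184 ((428.2167053222656, -162.34190368652344), (7.902281284332275, 25.028345108032227), 63.94291305541992)
side 304 ((404.01751708984375, -170.7010955810547), (66.6405029296875, 34.85679626464844), 23.187211990356445)
grasp now [ 0.4277 -0.1611  0.2725] total cm [ 5.95 -1.35  9.11] 3 rows of [ 1.98 -0.45  3.04]
tool y,z [0.234 0.968 0.092] [ 0.565 -0.059 -0.823]
```

```bash
python3 -m crank '[{"slide":[1.5,-0.4,2.3],"twist":0},{"slide":[1.5,-0.4,2.3],"twist":0},{"slide":[1.5,-0.3,2.3],"twist":0},{"slide":[1.3,-0.2,2.0],"twist":0},{"slide":[0.3,0,0.5],"twist":0},{"slide":[0,0,0],"twist":0},{"slide":[0,0,0],"twist":0}]' 0
python3 -c "
from h import *; go([.4285,-.164,.163])"
```

```text
time_s: 15.87
tool_pos: [0.4445, -0.1747, 0.1921]
tcp_rot: [173.3, 30.8, 163.6]
contact_force: [0.5, -0.4, 0.3]
width: 0.995
grip_force: 0.0
grasp now [ 0.4347 -0.1741  0.2082] total cm [3.07 0.39 3.5 ] 2 rows of [1.54 0.19 1.75]
tool y,z [0.223 0.97  0.1  ] [ 0.521 -0.031 -0.853]
```

```bash
python3 -c "
from h import *; s=sensors.state();print(s['qpos'].round(1),s['dq'].round(1),s['contact_force'])"
```

```text
[ 55.7  17.5 -36.7 135.   19.2   0.8  79.4] [ 1.7 -0.7 -0.7  0.5 -0.6  0.1  0.4] [ 0.5215698 -0.3964624  0.3299403]
```

```bash
python3 -m crank '[{"slide":[1.5,0.3,1.7],"twist":0},{"slide":[1.5,0.3,1.7],"twist":0},{"slide":[1.5,0.3,1.7],"twist":0},{"slide":[0,0,0],"twist":0}]' 0
python3 -c "
from h import *; go([.4285,-.164,.163]); s=sensors.state();print(s['qpos'].round(1))"
```

```text
time_s: 16.2
tool_pos: [0.442, -0.1725, 0.1788]
tcp_rot: [173.2, 29.3, 163.7]
contact_force: [-0.1, -0.4, -0.8]
width: 0.996
grip_force: 0.0
grasp now [ 0.4326 -0.1721  0.1951] total cm [2.11 0.36 2.55] 1 rows of [2.11 0.36 2.55]
tool y,z [0.222 0.97  0.104] [ 0.5   -0.022 -0.866]
[ 53.8  18.9 -35.1 135.3  51.    0.8  47.7]
```

The joint range takes away lean this close in. So I'll grasp here as it comes, set the basket down further out, then re-lean and regrasp.

```bash
python3 -m crank '[{"slide":[1.5,0.3,1.9],"twist":0},{"slide":[1.5,0.3,1.9],"twist":0},{"slide":[1.5,0.3,1.9],"twist":0},{"slide":[1.5,0.2,1.9],"twist":0},{"slide":[1.5,0.1,1.9],"twist":0},{"slide":[0,0,0],"twist":0}]' 0
python3 -c "
from h import *; go([.4285,-.164,.165]); s=sensors.state();print(s['qpos'].round(1))"
```

```text
time_s: 16.7
tool_pos: [0.4184, -0.158, 0.1192]
tcp_rot: [173.0, 23.9, 164.4]
contact_force: [-0.5, -0.5, -1.0]
width: 0.995
grip_force: 0.0
grasp now [ 0.4105 -0.1581  0.1362] total cm [-2.89  0.14 -1.86] 1 rows of [-2.89  0.14 -1.86]
tool y,z [0.219 0.969 0.111] [ 0.42   0.009 -0.907]
[ 64.9  32.5 -56.9 138.5  99.3  18.8  -1.3]
```

```bash
python3 -m crank '[{"slide":[-1.5,0.1,-0.9],"twist":0},{"slide":[-1.5,0.1,-0.9],"twist":0},{"slide":[-0.2,0,-0.2],"twist":0},{"slide":[0,0,0],"twist":0}]' 0
python3 -c "
from h import *; go([.4285,-.164,.165]); s=sensors.state();print(s['qpos'].round(1))"
```

```text
time_s: 17.03
tool_pos: [0.4377, -0.1668, 0.152]
tcp_rot: [174.0, 24.6, 164.6]
contact_force: [0.3, 0.6, 0.9]
width: 0.999
grip_force: 0.0
grasp now [ 0.4297 -0.1667  0.169 ] total cm [0.33 0.2  0.31] 1 rows of [0.33 0.2  0.31]
tool y,z [0.222 0.97  0.096] [ 0.427 -0.009 -0.904]
[ 63.5  26.9 -53.3 134.1  75.9  14.5  21.7]
```

Good enough; close.

```bash
python3 -m crank '[{"slide":[0.3,0.3,0.4],"twist":0},{"slide":[0,0,0],"twist":0},{"slide":[0,0,0],"twist":0},{"slide":[0,0,0],"twist":0},{"slide":[0,0,0],"twist":0},{"slide":[0,0,0],"twist":0},{"slide":[0,0,0],"twist":0},{"slide":[0,0,0],"twist":0},{"slide":[0,0,0],"twist":0},{"slide":[0,0,0],"twist":0}]' 255
python3 -m crank '[{"slide":[0,0,0],"twist":0},{"slide":[0,0,0],"twist":0},{"slide":[0,0,0],"twist":0},{"slide":[0,0,0],"twist":0},{"slide":[0,0,0],"twist":0},{"slide":[0,0,0],"twist":0}]' 255
python3 -c "
from h import *; go([.475,-.15,.185]); s=sensors.state();print(s['qpos'].round(1))"
```

```text
time_s: 17.87
tool_pos: [0.4356, -0.1628, 0.1447]
tcp_rot: [173.8, 24.3, 164.5]
contact_force: [0.0, -0.9, -0.5]
width: 0.334
grip_force: 0.0
time_s: 18.37
tool_pos: [0.4358, -0.1662, 0.1455]
tcp_rot: [174.3, 24.4, 164.5]
contact_force: [-2.6, -3.0, 8.0]
width: 0.103
grip_force: 29.4
grasp now [ 0.4278 -0.166   0.1625] total cm [-4.68  2.81 -0.07] 2 rows of [-2.34  1.41 -0.03]
tool y,z [0.226 0.97  0.09 ] [ 0.423 -0.014 -0.906]
[ 61.7  27.  -51.2 134.7  80.6  14.1  16.8]
```

```bash
python3 -m crank '[{"slide":[-0.8,0.2,-1.8],"twist":0},{"slide":[-0.8,0.2,-1.8],"twist":0},{"slide":[-0.4,0.1,-0.9],"twist":-0.06},{"slide":[0,0,0],"twist":-0.06},{"slide":[0,0,0],"twist":-0.03},{"slide":[0,0,0],"twist":0},{"slide":[0,0,0],"twist":0}]'
python3 -c "
from h import *; go([.475,-.15,.195]); s=sensors.state();print(s['qpos'].round(1))
c=cap('side');cv2.imwrite('pics/s3.png',cv2.resize(c['image'][180:380,180:400,::-1],None,fx=3,fy=3,interpolation=cv2.INTER_CUBIC))"
```

```text
time_s: 18.95
tool_pos: [0.4348, -0.1632, 0.1884]
tcp_rot: [177.8, 24.9, 173.9]
contact_force: [-0.3, -0.1, -2.0]
width: 0.085
grip_force: 30.0
grasp now [ 0.4269 -0.163   0.2054] total cm [-3.78  1.7   2.97] 2 rows of [-1.89  0.85  1.48]
tool y,z [0.091 0.995 0.034] [ 0.422 -0.007 -0.906]
[ 73.7  26.5 -67.8 131.3  59.5  22.2  45. ]
```

View pics/s3.png

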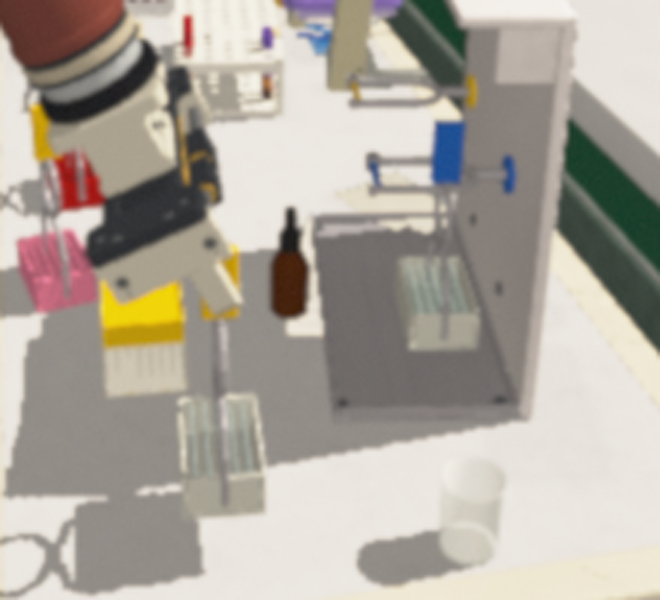

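```bash
python3 -m crank '[{"slide":[-1.0,0.4,0.5],"twist":0},{"slide":[-1.4,0.5,0.7],"twist":0},{"slide":[-1.4,0.5,0.7],"twist":0},{"slide":[-0.8,0.2,0.4],"twist":0},{"slide":[0,0,0],"twist":0},{"slide":[0,0,0],"twist":0}]'
python3 -c "
from h import *; go([.478,-.15,.167]); s=sensors.state();print(s['qpos'].round(1))"
```

```text
time_s: 19.5
tool_pos: [0.4877, -0.1515, 0.1876]
tcp_rot: [177.9, 24.9, 174.0]
contact_force: [-0.2, 0.5, -2.0]
width: 0.085
grip_force: 30.0
grasp now [ 0.4797 -0.1514  0.2047] total cm [ 1.76 -0.01  3.34] 1 rows of [ 1.76 -0.01  3.34]
tool y,z [0.089 0.995 0.034] [ 0.422 -0.007 -0.906]
[ 64.6  29.3 -63.9 125.8  60.9  25.7  41.4]
```

```bash
python3 -m crank '[{"slide":[0.6,0,1.2],"twist":0},{"slide":[0.6,0,1.2],"twist":0},{"slide":[0.5,0,0.9],"twist":0},{"slide":[0.2,0,0.4],"twist":0},{"slide":[0,0,0],"twist":0},{"slide":[0,0,0],"twist":0}]'
python3 -c "
from h import *; go([.478,-.15,.165])"
```

```text
time_s: 20.0
tool_pos: [0.4854, -0.1506, 0.1462]
tcp_rot: [177.9, 24.9, 173.9]
contact_force: [0.2, -0.8, -1.2]
width: 0.084
grip_force: 30.0
grasp now [ 0.4775 -0.1504  0.1632] total cm [-0.12  0.05 -0.14] 1 rows of [-0.12  0.05 -0.14]
tool y,z [0.09  0.995 0.033] [ 0.422 -0.008 -0.907]
```

```bash
python3 -m crank '[{"slide":[0.1,0,0.25],"twist":0},{"slide":[0,0,0],"twist":0}]'
python3 -m crank '[{"slide":[0,0,0],"twist":0},{"slide":[0,0,0],"twist":0},{"slide":[0,0,0],"twist":0},{"slide":[0,0,0],"twist":0},{"slide":[0,0,0],"twist":0},{"slide":[0,0,0],"twist":0},{"slide":[0,0,0],"twist":0},{"slide":[0,0,0],"twist":0}]' 0
python3 -m crank '[{"slide":[-0.6,0,-1.2],"twist":0},{"slide":[-1.2,0,-2.4],"twist":0},{"slide":[-1.6,0,-3.4],"twist":0},{"slide":[-1.6,0,-3.4],"twist":0},{"slide":[-1.6,0,-3.4],"twist":0},{"slide":[-1.6,0,-3.4],"twist":0},{"slide":[-1.6,0,-3.4],"twist":0},{"slide":[-1.6,0,-3.4],"twist":0},{"slide":[-1.6,0,-3.4],"twist":0},{"slide":[-1.6,0,-3.4],"twist":0}]' 0
python3 -c "
from h import *; s=sensors.state();print(s['qpos'].round(1))"
```

```text
time_s: 20.17
tool_pos: [0.488, -0.1505, 0.1456]
tcp_rot: [178.0, 25.2, 174.0]
contact_force: [-4.5, 0.7, 10.5]
width: 0.084
grip_force: 30.0
time_s: 20.83
tool_pos: [0.4868, -0.1503, 0.1439]
tcp_rot: [177.9, 25.0, 173.9]
contact_force: [0.5, -0.1, -0.6]
width: 0.611
grip_force: 0.0
time_s: 21.67
tool_pos: [0.4875, -0.1614, 0.4794]
tcp_rot: [178.1, 24.9, 174.0]
contact_force: [0.9, 0.0, -0.5]
width: 1.003
grip_force: 0.0
[ 86.9   7.7 -74.8  92.8   2.6  60.6  97.4]
```

```bash
python3 -m crank '[{"slide":[-1.7,0,-3.4],"twist":0},{"slide":[-1.7,0,-3.4],"twist":0},{"slide":[-1.7,0,-3.4],"twist":0},{"slide":[-1.7,0,-3.4],"twist":0},{"slide":[-1.7,0,-3.4],"twist":0},{"slide":[-1.7,0,-3.4],"twist":0},{"slide":[-1.7,0,-3.4],"twist":0},{"slide":[-1.7,0,-3.4],"twist":0},{"slide":[-1.7,0,-3.4],"twist":0},{"slide":[-1.7,0,-3.4],"twist":0}]' 0
python3 -c "
from h import *; s=sensors.state();print(s['qpos'].round(1));go([.478,-.15,.165])"
```

```text
time_s: 22.5
tool_pos: [0.5014, -0.1794, 0.7463]
tcp_rot: [176.4, 23.2, 172.7]
contact_force: [1.1, -0.5, -0.5]
width: 1.002
grip_force: 0.0
[ 39.4  16.7 -36.3  31.8   7.  111.   93.6]
grasp now [ 0.4939 -0.1796  0.7636] total cm [25.36 -0.71 54.32] 16 rows of [ 1.59 -0.04  3.39]
tool y,z [0.103 0.993 0.058] [ 0.398  0.013 -0.917]
```

```bash
python3 -m crank '[{"slide":[-2.3,0,-3.2],"twist":0},{"slide":[-2.3,0,-3.2],"twist":0},{"slide":[-2.3,0,-3.2],"twist":0},{"slide":[-2.3,0,-3.2],"twist":0},{"slide":[-2.3,0,-3.2],"twist":0},{"slide":[-2.3,0,-3.2],"twist":0},{"slide":[-2.3,0,-3.2],"twist":0},{"slide":[-2.3,0,-3.2],"twist":0}]' 0
python3 -c "
from h import *; s=sensors.state();print(s['qpos'].round(1));go([.478,-.15,.165])"
```

```text
time_s: 23.17
tool_pos: [0.5063, -0.1874, 0.8337]
tcp_rot: [173.8, 35.3, 169.1]
contact_force: [0.7, 0.0, -1.0]
width: 1.0
grip_force: 0.0
[ 26.3  17.8   2.2  15.1 -18.2 113.6  97. ]
grasp now [ 0.4953 -0.1873  0.8489] total cm [41.46 -2.61 54.49] 19 rows of [ 2.18 -0.14  2.87]
tool y,z [0.126 0.988 0.089] [ 0.584 -0.001 -0.812]
```

```bash
python3 -m crank '[{"slide":[2.2,-0.1,2.9],"twist":-0.03},{"slide":[2.2,-0.1,2.9],"twist":0},{"slide":[2.2,-0.1,2.9],"twist":0},{"slide":[2.2,-0.1,2.9],"twist":0},{"slide":[2.2,-0.1,2.9],"twist":0},{"slide":[2.2,-0.1,2.9],"twist":0},{"slide":[2.2,-0.1,2.9],"twist":0},{"slide":[2.2,-0.1,2.9],"twist":0},{"slide":[2.2,-0.1,2.9],"twist":0},{"slide":[2.2,-0.1,2.9],"twist":0}]' 0
python3 -m crank '[{"slide":[2.2,-0.1,2.9],"twist":0},{"slide":[2.2,-0.1,2.9],"twist":0},{"slide":[2.2,-0.1,2.9],"twist":0},{"slide":[2.2,-0.1,2.9],"twist":0},{"slide":[0,0,0],"twist":0},{"slide":[0,0,0],"twist":0}]' 0
python3 - <<'E'
from h import *
c=cap('wrist');P=c['P'];m=cv2.inRange(cv2.cvtColor(c['image'],cv2.COLOR_RGB2HSV),(18,150,80),(35,255,255))>0
m&=(abs(P[:,:,0]-.478)<.05)&(abs(P[:,:,1]+.15)<.05)&(P[:,:,2]>.135)
q=P[m]; print(len(q),cv2.minAreaRect((q[:,:2]*1000).astype(np.float32)) if len(q) else '')
go([.478,-.15,.163]); print(sensors.state()['qpos'].round(1))
E
```

```text
time_s: 24.0
tool_pos: [0.4997, -0.1721, 0.5075]
tcp_rot: [174.5, 35.4, 169.6]
contact_force: [0.1, -0.4, -0.7]
width: 0.999
grip_force: 0.0
time_s: 24.5
tool_pos: [0.4966, -0.1641, 0.3626]
tcp_rot: [174.4, 35.2, 169.6]
contact_force: [0.6, -0.1, 1.1]
width: 1.004
grip_force: 0.0
583 ((456.015625, -134.7042694091797), (14.332695007324219, 69.51768493652344), 63.47555160522461)
grasp now [ 0.4875 -0.1651  0.3812] total cm [13.68 -0.33 17.08] 6 rows of [ 2.28 -0.06  2.85]
tool y,z [0.124 0.989 0.078] [ 0.587 -0.01  -0.809]
[ 23.3   2.6   0.7 116.5 -27.4  30.  125.5]
```

```bash
python3 -m crank '[{"slide":[2.3,0,2.85],"twist":0},{"slide":[2.3,0,2.85],"twist":0},{"slide":[2.3,0,2.85],"twist":0},{"slide":[1.2,0,1.5],"twist":0},{"slide":[0,0,0],"twist":0},{"slide":[0,0,0],"twist":0}]' 0
python3 - <<'E'
from h import *
for n in('wrist','side'):
    c=cap(n);P=c['P'];m=cv2.inRange(cv2.cvtColor(c['image'],cv2.COLOR_RGB2HSV),(18,150,80),(35,255,255))>0
    m&=(abs(P[:,:,0]-.478)<.025)&(abs(P[:,:,1]+.15)<.025)&(P[:,:,2]>.135)
    q=P[m]; print(len(q),np.percentile(q,[3,50,97],axis=0).round(4) if len(q) else '')
go([.478,-.15,.163]); print(sensors.state()['qpos'].round(1))
E
```

```text
time_s: 25.05
tool_pos: [0.4958, -0.1554, 0.2491]
tcp_rot: [174.3, 35.9, 169.5]
contact_force: [-0.1, 0.0, 0.1]
width: 1.001
grip_force: 0.0
1071 [[ 0.4644 -0.1483  0.1379]
 [ 0.4656 -0.1444  0.1747]
 [ 0.4848 -0.1407  0.187 ]]
256 [[ 0.4654 -0.1532  0.1377]
 [ 0.4755 -0.1506  0.1643]
 [ 0.4872 -0.1467  0.1865]]
grasp now [ 0.4848 -0.1552  0.265 ] total cm [ 6.62 -0.37  7.8 ] 3 rows of [ 2.21 -0.12  2.6 ]
tool y,z [0.122 0.989 0.079] [ 0.593 -0.009 -0.805]
[ 36.4  11.8 -16.2 129.3 -60.7  10.1 160.6]
```

```bash
python3 -m crank '[{"slide":[1.5,0.05,1.7],"twist":0},{"slide":[1.5,0.05,1.7],"twist":0},{"slide":[1.5,0.05,1.7],"twist":0},{"slide":[0,0,0],"twist":0}]' 0
python3 -c "
from h import *; go([.4755,-.148,.165]); print(sensors.state()['qpos'].round(1))"
```

```text
time_s: 25.48
tool_pos: [0.4925, -0.1544, 0.2057]
tcp_rot: [174.3, 33.9, 169.8]
contact_force: [-0.2, -0.2, -0.3]
width: 1.0
grip_force: 0.0
grasp now [ 0.4819 -0.1544  0.2212] total cm [3.76 0.09 4.28] 2 rows of [1.88 0.05 2.14]
tool y,z [0.121 0.989 0.083] [ 0.564 -0.    -0.826]
[ 49.2  18.5 -33.9 131.3 -61.6   0.9 162.7]
```

```bash
python3 -m crank '[{"slide":[1.0,0.1,1.1],"twist":0},{"slide":[1.0,0.1,1.1],"twist":0},{"slide":[1.0,0.1,1.1],"twist":0},{"slide":[0,0,0],"twist":0}]' 0
python3 -c "
from h import *; go([.4755,-.148,.165]); print(sensors.state()['qpos'].round(1))"
```

```text
time_s: 25.82
tool_pos: [0.4907, -0.1517, 0.1856]
tcp_rot: [173.9, 31.8, 170.3]
contact_force: [-0.7, -0.3, -0.6]
width: 1.002
grip_force: 0.0
grasp now [ 0.4806 -0.152   0.2015] total cm [2.41 0.01 2.82] 1 rows of [2.41 0.01 2.82]
tool y,z [0.113 0.99  0.09 ] [ 0.534  0.016 -0.845]
[ 46.6  20.5 -31.4 131.4 -61.2   0.8 162.7]
```

```bash
python3 -m crank '[{"slide":[1.0,0.1,1.1],"twist":0},{"slide":[1.0,0.1,1.1],"twist":0},{"slide":[1.0,0.1,1.1],"twist":0},{"slide":[1.0,0.1,1.1],"twist":0},{"slide":[0,0,0],"twist":0}]' 0
python3 -c "
from h import *; go([.4755,-.148,.165]); print(sensors.state()['qpos'].round(1))"
```

```text
time_s: 26.23
tool_pos: [0.4874, -0.1513, 0.159]
tcp_rot: [173.3, 29.1, 170.5]
contact_force: [1.2, -0.5, 0.4]
width: 1.0
grip_force: 0.0
grasp now [ 0.4781 -0.152   0.1754] total cm [0.78 0.26 0.79] 1 rows of [0.78 0.26 0.79]
tool y,z [0.108 0.989 0.103] [ 0.495  0.036 -0.868]
[ 44.5  23.4 -29.  131.3 -60.4   0.8 162.8]
```

```bash
python3 -m crank '[{"slide":[0.9,0.3,0.9],"twist":-0.03},{"slide":[0.6,0.2,0.6],"twist":-0.03},{"slide":[0,0,0],"twist":0}]' 0
python3 -c "
from h import *; go([.4755,-.148,.165]); print(sensors.state()['qpos'].round(1))"
```

```text
time_s: 26.48
tool_pos: [0.4857, -0.1474, 0.1517]
tcp_rot: [174.9, 28.5, 174.6]
contact_force: [-0.2, -0.4, 0.4]
width: 0.998
grip_force: 0.0
grasp now [ 0.4766 -0.1483  0.1681] total cm [ 0.25 -0.    0.22] 1 rows of [ 0.25 -0.    0.22]
tool y,z [0.052 0.996 0.078] [ 0.482  0.043 -0.875]
[ 43.4  24.1 -28.2 131.5 -57.1   0.8 162.8]
```

```bash
python3 -m crank '[{"slide":[0,0,0],"twist":0},{"slide":[0,0,0],"twist":0},{"slide":[0,0,0],"twist":0},{"slide":[0,0,0],"twist":0},{"slide":[0,0,0],"twist":0},{"slide":[0,0,0],"twist":0},{"slide":[0,0,0],"twist":0},{"slide":[0,0,0],"twist":0},{"slide":[0,0,0],"twist":0},{"slide":[0,0,0],"twist":0}]' 255
python3 -m crank '[{"slide":[0,0,0],"twist":0},{"slide":[0,0,0],"twist":0},{"slide":[0,0,0],"twist":0},{"slide":[0,0,0],"twist":0},{"slide":[0,0,0],"twist":0},{"slide":[0,0,0],"twist":0}]' 255
python3 -c "
from h import *; go([.4755,-.148,.305]); print(sensors.state()['qpos'].round(1))"
```

```text
time_s: 27.32
tool_pos: [0.4858, -0.1477, 0.1522]
tcp_rot: [174.9, 28.6, 174.5]
contact_force: [0.1, 0.8, 0.9]
width: 0.333
grip_force: 0.0
time_s: 27.82
tool_pos: [0.4867, -0.1495, 0.153]
tcp_rot: [175.1, 28.7, 174.5]
contact_force: [-0.8, -2.5, 5.0]
width: 0.087
grip_force: 29.9
grasp now [ 0.4776 -0.1502  0.1695] total cm [ -6.31   1.22 -11.94] 4 rows of [-1.58  0.31 -2.98]
tool y,z [0.055 0.996 0.075] [ 0.485  0.039 -0.874]
[ 43.4  24.  -28.1 131.4 -57.1   0.8 162.8]
```

```bash
python3 -m crank '[{"slide":[-0.7,0.1,-1.3],"twist":0},{"slide":[-1.3,0.3,-2.4],"twist":0},{"slide":[-1.3,0.3,-2.4],"twist":0},{"slide":[-1.3,0.3,-2.4],"twist":0},{"slide":[-1.3,0.3,-2.4],"twist":0},{"slide":[-0.8,0.1,-1.3],"twist":0},{"slide":[0,0,0],"twist":0},{"slide":[0,0,0],"twist":0}]'
python3 -c "
from h import *; go(W(-.065,.26,.31)); print(sensors.state()['qpos'].round(1))"
```

```text
time_s: 28.48
tool_pos: [0.4861, -0.1431, 0.2854]
tcp_rot: [174.9, 28.5, 174.7]
contact_force: [0.4, 0.3, -2.2]
width: 0.086
grip_force: 30.0
grasp now [ 0.477  -0.1439  0.3019] total cm [-4.   31.69  4.06] 9 rows of [-0.44  3.52  0.45]
tool y,z [0.05  0.996 0.078] [ 0.481  0.044 -0.876]
[ 14.    8.3   9.  121.2 -31.5  28.3 133.7]
```

```bash
python3 -m crank '[{"slide":[-0.2,1.5,0.1],"twist":0},{"slide":[-0.3,2.8,0.3],"twist":0},{"slide":[-0.3,2.8,0.3],"twist":0},{"slide":[-0.3,2.8,0.3],"twist":0},{"slide":[-0.3,2.8,0.3],"twist":0},{"slide":[-0.3,2.8,0.3],"twist":0},{"slide":[-0.4,2.8,0.4],"twist":0},{"slide":[-0.4,2.8,0.4],"twist":0},{"slide":[-0.4,2.8,0.4],"twist":0},{"slide":[-0.4,2.8,0.4],"twist":0}]'
python3 -m crank '[{"slide":[-0.4,2.8,0.4],"twist":0},{"slide":[-0.4,2.3,0.4],"twist":0},{"slide":[0,0,0],"twist":0},{"slide":[0,0,0],"twist":0}]'
python3 -c "
from h import *; go(W(-.06,.26,.245)); print(sensors.state()['qpos'].round(1))"; python3 meas.py side wrist
```

```text
time_s: 29.32
tool_pos: [0.5429, 0.1211, 0.2908]
tcp_rot: [175.2, 28.1, 174.7]
contact_force: [-0.5, -0.6, -1.6]
width: 0.085
grip_force: 30.0
time_s: 29.65
tool_pos: [0.5566, 0.1719, 0.2914]
tcp_rot: [175.2, 28.2, 174.9]
contact_force: [-0.5, -1.2, -1.5]
width: 0.087
grip_force: 30.0
grasp now [0.5476 0.1711 0.3079] total cm [ 2.53 -0.62  5.75] 2 rows of [ 1.26 -0.31  2.87]
tool y,z [0.049 0.996 0.074] [ 0.476  0.041 -0.879]
[-36.9  14.3  16.  112.3   9.5  27.   56.3]
side grasp a,b,z -0.0647 0.259 0.3085
tray 443 rect [-47.1 269.8] [96.1 90. ] 6.8 z [0.1496 0.1783]
ring 92 rect [-65.9 261.1] [18.7 59.4] 15.4 z [0.226 0.273]
noseB 47 b [0.0901 0.0928 0.0953] z [0.1682 0.1715 0.1732] a -0.0087
shankB 41 b [0.1407 0.1422 0.1451] z [0.1673 0.1705 0.1726] a 0.0053
noseY 39 b [0.2592 0.2631 0.2657] z [0.1679 0.1707 0.1738] a -0.0096
shankY 36 b [0.3114 0.3143 0.3164] z [0.1663 0.1707 0.1733] a 0.0063
wrist grasp a,b,z -0.0642 0.258 0.3092
tray 9350 rect [-47.6 272.7] [97.8 89.8] 6.9 z [0.1517 0.1771]
ring 2230 rect [-70.3 263.6] [13.8 59.9] 8.1 z [0.2249 0.2737]
noseB 492 b [0.0957 0.0997 0.102 ] z [0.1696 0.1728 0.1746] a -0.0114
shankB 309 b [0.1461 0.1492 0.1519] z [0.17   0.1728 0.174 ] a -0.0081
noseY 274 b [0.2646 0.2676 0.271 ] z [0.1699 0.1726 0.1737] a -0.0118
shankY 33 b [0.316  0.3189 0.3209] z [0.1713 0.1731 0.1737] a -0.0071
```

```bash
python3 -m crank '[{"slide":[0.7,-0.2,1.5],"twist":0},{"slide":[0.7,-0.3,1.5],"twist":0},{"slide":[0.7,-0.4,1.5],"twist":0},{"slide":[0.7,-0.5,1.5],"twist":0},{"slide":[0.6,-0.4,1.3],"twist":0},{"slide":[0.1,-0.2,0.3],"twist":0},{"slide":[0,0,0],"twist":0},{"slide":[0,0,0],"twist":0}]'
python3 meas.py side wrist; python3 -c "
from h import *; go(W(-.06,.249,.225)); print(sensors.state()['qpos'].round(1))
g=sensors.state();M=Ro.from_euler('xyz',g['tcp_rot'],degrees=True).as_matrix()
print('per cm stand +x:',(M.T@[*ex,0]).round(3),'+y',(M.T@[*ey,0]).round(3),'+z',M[2].round(3))"
```

```text
time_s: 30.42
tool_pos: [0.5638, 0.1555, 0.2108]
tcp_rot: [175.0, 28.6, 174.5]
contact_force: [1.0, -0.7, -1.7]
width: 0.08
grip_force: 30.0
side grasp a,b,z -0.0552 0.2466 0.228
tray 458 rect [-54.5 237.9] [ 56.1 120.6] 6.3 z [0.0686 0.098 ]
ring 75 rect [-52.5 246.8] [11.4 57. ] 3.7 z [0.1436 0.1923]
noseB 46 b [0.0903 0.0926 0.0954] z [0.1686 0.1712 0.1731] a -0.0083
shankB 42 b [0.1402 0.1419 0.1448] z [0.1674 0.1705 0.173 ] a 0.007
noseY 37 b [0.2607 0.2632 0.2668] z [0.1684 0.1709 0.1733] a -0.0094
shankY 36 b [0.3108 0.3131 0.3165] z [0.1677 0.1712 0.1728] a 0.0062
wrist grasp a,b,z -0.0552 0.247 0.2283
tray 10007 rect [-55.2 239.7] [ 56.9 122.6] 6.4 z [0.0704 0.0971]
ring 2229 rect [-59.8 251.7] [14.4 59.7] 4.8 z [0.1439 0.1928]
noseB 753 b [0.096  0.1    0.1021] z [0.169  0.1726 0.1743] a -0.0123
shankB 411 b [0.1465 0.1495 0.1519] z [0.1691 0.1728 0.1738] a -0.0081
noseY 70 b [0.2643 0.2676 0.2712] z [0.1673 0.1696 0.1714] a -0.0119
shankY 365 b [0.3143 0.3165 0.3196] z [0.1681 0.1723 0.1736] a -0.0085
grasp now [0.5551 0.1557 0.2281] total cm [0.57 0.23 0.06] 1 rows of [0.57 0.23 0.06]
tool y,z [0.053 0.996 0.078] [ 0.484  0.043 -0.874]
[-33.7  20.7  15.5 119.3   9.1  12.7  56.9]
per cm stand +x: [-0.875 -0.116  0.47 ] +y [-0.065  0.99   0.124] +z [-0.48   0.078 -0.874]
```

```bash
python3 -m crank '[{"slide":[0.05,0.4,0.1],"twist":0},{"slide":[-0.9,-0.1,0.5],"twist":0},{"slide":[-0.9,-0.1,0.5],"twist":0},{"slide":[-0.9,-0.1,0.5],"twist":0},{"slide":[0,0,0],"twist":0},{"slide":[0,0,0],"twist":0}]'
python3 meas.py side wrist; python3 -c "
from h import *; go(W(.044,.249,.225)); print(sensors.state()['qpos'].round(1))"
```

```text
time_s: 31.02
tool_pos: [0.5947, 0.1562, 0.2096]
tcp_rot: [175.0, 28.6, 174.6]
contact_force: [-0.8, 0.7, -1.9]
width: 0.085
grip_force: 30.0
side grasp a,b,z -0.0257 0.2518 0.2259
tray 461 rect [-28.1 241.1] [131.4  74.7] 80.4 z [0.067 0.095]
ring 92 rect [-17.  254.1] [23. 59.] 7.1 z [0.1422 0.1899]
noseB 49 b [0.0911 0.0931 0.0955] z [0.1682 0.1712 0.1734] a -0.0084
shankB 41 b [0.1404 0.1424 0.145 ] z [0.1664 0.1705 0.1727] a 0.007
noseY 39 b [0.26   0.2634 0.2662] z [0.168  0.1713 0.1734] a -0.0096
shankY 36 b [0.3105 0.3134 0.3168] z [0.1678 0.1709 0.1732] a 0.0063
wrist grasp a,b,z -0.026 0.2518 0.2258
tray 10012 rect [-31. 243.] [134.1  75.8] 81.6 z [0.0682 0.0951]
ring 2421 rect [-20.2 275.2] [95.5 28.9] 84.5 z [0.1415 0.1903]
noseB 561 b [0.0971 0.101  0.1022] z [0.1693 0.1723 0.1741] a 0.0052
shankB 542 b [0.1466 0.1497 0.1519] z [0.1695 0.1727 0.1738] a -0.0087
noseY 74 b [0.2668 0.2685 0.2709] z [0.1693 0.1731 0.1737] a -0.0112
shankY 455 b [0.3142 0.3164 0.3195] z [0.1689 0.1724 0.1737] a -0.0082
grasp now [0.5846 0.1556 0.2256] total cm [-6.08 -1.1   3.29] 2 rows of [-3.04 -0.55  1.64]
tool y,z [0.052 0.996 0.077] [ 0.482  0.042 -0.875]
[-29.9  23.   12.7 115.3   8.1  14.2  59.1]
```

```bash
python3 -m crank '[{"slide":[-0.9,-0.3,0.5],"twist":0},{"slide":[-0.9,-0.25,0.5],"twist":0},{"slide":[-0.9,-0.15,0.5],"twist":0},{"slide":[-0.9,-0.1,0.5],"twist":0},{"slide":[0,0,0],"twist":0},{"slide":[0,0,0],"twist":0}]'
python3 -c "
from h import *; go(W(.044,.249,.225)); p=sensors.state(); print(p['qpos'].round(1))
c=cap('wrist');d=cap('side')
cv2.imwrite('pics/w4.png',np.hstack([c['image'][:,:,::-1][60:420,60:460],cv2.resize(d['image'][180:320,240:380,::-1],(360,360),interpolation=cv2.INTER_CUBIC)]))"
```

```text
time_s: 31.62
tool_pos: [0.6351, 0.1448, 0.2078]
tcp_rot: [175.1, 28.5, 174.6]
contact_force: [-0.9, -1.6, -1.0]
width: 0.087
grip_force: 30.0
grasp now [0.626  0.1441 0.2243] total cm [-2.43 -0.16  1.23] 1 rows of [-2.43 -0.16  1.23]
tool y,z [0.054 0.996 0.075] [ 0.481  0.04  -0.876]
[-24.1  25.8   9.  110.    7.   16.3  62.6]
```

View pics/w4.png

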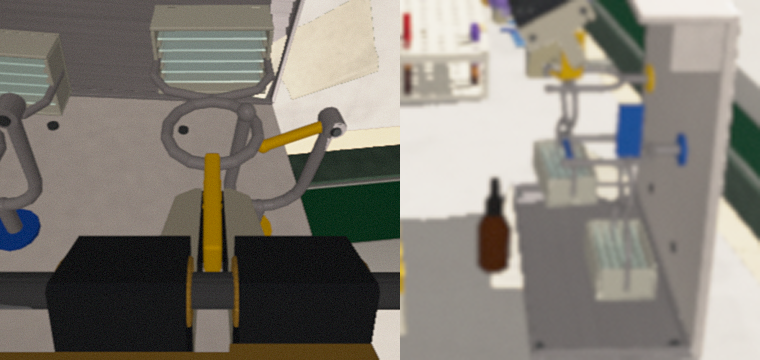

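The ring (212,130) is round the nose (243,115), and the yellow gate is half open, end at (262,150), pushed by the wire. Pushing on through; from here I check with numbers.

```bash
python3 -m crank '[{"slide":[-0.9,-0.1,0.5],"twist":0},{"slide":[-0.9,-0.1,0.5],"twist":0},{"slide":[-0.9,-0.1,0.5],"twist":0},{"slide":[0,0,0],"twist":0},{"slide":[0,0,0],"twist":0}]'
cat > gate.py <<'E'
from h import *
for n in('wrist','scene','side'):
    c=cap(n);P=c['P'];A,B=ab(P);hs=cv2.cvtColor(c['image'],cv2.COLOR_RGB2HSV)
    for nm,lo,hi,nb in(('yel',(18,120,60),(35,255,255),.267),('blue',(100,120,40),(125,255,255),.098)):
        m=(cv2.inRange(hs,lo,hi)>0)&(P[:,:,2]>.155)&(P[:,:,2]<.185)&(A<.06)&(A>-.02)&(B>nb-.01)&(B<nb+.06)
        if m.sum()>3:
            i=np.argsort(B[m]); print(n,nm,'gate px',m.sum(),'end a,b',A[m][i[:max(3,m.sum()//8)]].mean().round(4),(B[m][i[:3]].mean()-nb).round(4),'A range',A[m].min().round(4),A[m].max().round(4))
E
python3 gate.py;  python3 -c "
from h import *; go(W(.044,.249,.225)); print(ab(sensors.state()['tool_pos']))"
```

```text
time_s: 32.13
tool_pos: [0.6666, 0.1413, 0.208]
tcp_rot: [175.0, 28.6, 174.6]
contact_force: [-0.2, 0.3, -2.1]
width: 0.086
grip_force: 30.0
wrist yel gate px 1062 end a,b -0.0022 0.0062 A range -0.0057 0.0019
wrist blue gate px 342 end a,b -0.0018 0.0335 A range -0.0053 0.0016
scene yel gate px 20 end a,b -0.0015 0.01 A range -0.0062 0.0017
side yel gate px 4 end a,b -0.0009 0.0305 A range -0.0029 -0.0002
side blue gate px 9 end a,b 0.0521 -0.0094 A range -0.0021 0.0552
grasp now [0.6563 0.1409 0.2241] total cm [ 0.24 -0.   -0.23] 1 rows of [ 0.24 -0.   -0.23]
tool y,z [0.052 0.996 0.077] [ 0.482  0.042 -0.875]
(np.float64(0.055921167253594195), np.float64(0.2517592436044043))
```

```bash
python3 -m crank '[{"slide":[0,0.5,0.05],"twist":0},{"slide":[0,0.6,0.05],"twist":0},{"slide":[0,0.5,0.05],"twist":0},{"slide":[0,0,0],"twist":0},{"slide":[0.25,0,0.45],"twist":0},{"slide":[0.2,0,0.4],"twist":0},{"slide":[0.2,0,0.3],"twist":0},{"slide":[0,0,0],"twist":0},{"slide":[0,0,0],"twist":0}]'
python3 -c "
from h import *; go(W(.047,.262,.215))"
```

```text
time_s: 33.03
tool_pos: [0.6682, 0.1581, 0.1969]
tcp_rot: [174.9, 28.8, 174.5]
contact_force: [-5.4, -1.1, 8.1]
width: 0.083
grip_force: 30.0
grasp now [0.6591 0.1573 0.2133] total cm [-0.04 -0.39 -0.21] 1 rows of [-0.04 -0.39 -0.21]
tool y,z [0.053 0.996 0.078] [ 0.486  0.043 -0.873]
```

Resting on the nose (about 10 N). Ease up slightly, shift a little, and release.

```bash
python3 -m crank '[{"slide":[-0.15,-0.4,-0.25],"twist":0},{"slide":[0,0,0],"twist":0},{"slide":[0,0,0],"twist":0}]'
python3 -m crank '[{"slide":[0,0,0],"twist":0},{"slide":[0,0,0],"twist":0},{"slide":[0,0,0],"twist":0},{"slide":[0,0,0],"twist":0},{"slide":[0,0,0],"twist":0},{"slide":[0,0,0],"twist":0},{"slide":[0,0,0],"twist":0},{"slide":[0,0,0],"twist":0}]' 0
python3 -m crank '[{"slide":[0,0,-1.5],"twist":0},{"slide":[0,0,-2],"twist":0},{"slide":[0,0,-3],"twist":0},{"slide":[0,0,-3],"twist":0},{"slide":[0,0,-3],"twist":0},{"slide":[0,0,-3],"twist":0},{"slide":[0,0,-3],"twist":0},{"slide":[0,0,0],"twist":0},{"slide":[0,0,0],"twist":0}]' 0
python3 gate.py
python3 - <<'E'
from h import *
S=np.load('side0.npz')['P']; c=cap('side');P=c['P']
def sel(P,cx,cy,r,z): return (abs(P[:,:,0]-cx)<r)&(abs(P[:,:,1]-cy)<r)&(P[:,:,2]>z[0])&(P[:,:,2]<z[1])
for nm,cx,cy,z in(('bottle',.531,.088,(.02,.11)),('tip',.394,.045,(.06,.08)),('beaker',.593,-.218,(.02,.07))):
    print(nm,[np.nanmedian(Q[sel(Q,cx,cy,.06,z)],0).round(4) for Q in(S,P)])
for n in('side','wrist'):
    Q=cap(n); P=Q['P'];A,B=ab(P);z=P[:,:,2]
    hs=cv2.cvtColor(Q['image'],cv2.COLOR_RGB2HSV)
    for nm,lo,hi,nb in(('yel',(18,120,60),(35,255,255),.267),('blue',(100,120,40),(125,255,255),.098)):
        m=(cv2.inRange(hs,lo,hi)>0)&(abs(A-.047)<.035)&(abs(B-nb)<.03)&(z>.187)
        if m.sum()>5:print(n,nm,'tab',m.sum(),A[m].mean().round(4),(B[m].mean()-nb).round(4),z[m].min().round(4),z[m].max().round(4))
        t=(abs(A-.047)<.05)&(abs(B-nb)<.06)&(z>.045)&(z<.085)
        if t.sum()>20: print(n,nm,'tray',t.sum(),np.round(cv2.minAreaRect((np.stack([A[t],B[t]],1)*1000).astype(np.float32))[0],1),'z',np.percentile(z[t],[1,99]).round(4))
E
```

```text
time_s: 33.28
tool_pos: [0.6674, 0.1527, 0.1972]
tcp_rot: [175.0, 28.6, 174.5]
contact_force: [-0.9, -1.9, 1.2]
width: 0.085
grip_force: 30.0
time_s: 33.95
tool_pos: [0.6672, 0.1541, 0.1972]
tcp_rot: [175.0, 28.5, 174.6]
contact_force: [0.0, 0.3, -0.0]
width: 0.608
grip_force: 0.0
time_s: 34.7
tool_pos: [0.5781, 0.1466, 0.3613]
tcp_rot: [174.9, 28.8, 174.6]
contact_force: [0.3, -0.8, -1.3]
width: 0.998
grip_force: 0.0
wrist yel gate px 296 end a,b 0.0208 -0.0077 A range -0.0053 0.0364
wrist blue gate px 354 end a,b 0.0425 -0.0074 A range -0.0052 0.0569
scene yel gate px 26 end a,b 0.0372 -0.0037 A range -0.0049 0.0535
side yel gate px 15 end a,b 0.0438 -0.0097 A range -0.0028 0.056
side blue gate px 6 end a,b 0.0172 0.0034 A range -0.0021 0.0552
bottle [array([0.5312, 0.0844, 0.052 ]), array([0.5309, 0.0846, 0.052 ])]
tip [array([0.3941, 0.0341, 0.0697]), array([0.3938, 0.0345, 0.0698])]
beaker [array([ 0.5934, -0.2234,  0.0426]), array([ 0.5933, -0.2225,  0.0425])]
side yel tab 138 0.0468 -0.0099 0.1871 0.2324
side yel tray 396 [ 46.3 264.3] z [0.0455 0.0813]
side blue tab 150 0.0511 -0.0117 0.1872 0.232
side blue tray 703 [52.1 94.2] z [0.0459 0.0817]
wrist yel tab 431 0.0391 -0.0054 0.187 0.234
wrist yel tray 3111 [ 45.2 268.4] z [0.0469 0.0816]
wrist blue tab 919 0.0462 -0.0035 0.187 0.2337
wrist blue tray 3281 [ 50.3 100. ] z [0.0468 0.082 ]
```

```bash
python3 -m crank '[{"slide":[0,0,-2],"twist":0},{"slide":[0,0,0],"twist":0},{"slide":[0,0,0],"twist":0},{"slide":[0,0,0],"twist":0}]' | head -2
sed -i 's/B>nb-.01/B>nb+.004/' gate.py; python3 gate.py; python3 -c "
from h import *; env.close_job(); print(sensors.state()['time_s'])"
```

```text
time_s: 35.33
tool_pos: [0.5684, 0.1454, 0.3757]
wrist yel gate px 241 end a,b -0.0026 0.0069 A range -0.0059 0.0017
wrist blue gate px 278 end a,b -0.0028 0.0063 A range -0.0053 0.0015
scene yel gate px 21 end a,b -0.0045 0.0108 A range -0.0072 0.0037
side yel gate px 4 end a,b -0.0015 0.0255 A range -0.0025 -0.0007
side blue gate px 6 end a,b -0.0013 0.0145 A range -0.0027 -0.0008
the job is handed in; nothing more can be done
the job is handed in; nothing more can be done
```

Both baskets hang upright from the hooks of their own colour with the gates measured shut; the bottle, tip box and beaker read within 1 mm of where they were, and the job was handed in at about 35 s.

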